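# Rack the chopping boards in the dryer and set its timer

## Robot

A 6-joint arm with a two-finger parallel gripper is mounted at the origin on the work surface. World frame = base frame: x ahead of the robot, y to its left, z up, the work surface at z = 0. Lengths are in m, angles in rad, forces in N, time in s.
With the tool pointing down it reaches from about 0.375 to 0.9 m from the base axis. Payload 3.1 kg.
Tool frame: the origin (TCP) lies midway between the tips of the shut fingers; the grasp point (between the pads) lies 19 mm behind it; z points along the fingers, y is the direction in which the jaws open and shut (so a half turn about z gives the same grasp; the last joint's range is limited). The gripper opens to 85 mm and grips with 20 to 120 N. Pads are 22 mm wide; open, the fingers measure 114 mm over their backs; the gripper's body (76 mm by 85 mm) begins 54 mm behind the grasp point. The pads swing forward as they close: fully open they stand 13 mm farther back than shut.
Start: joints at [-1.286, 0.527, 1.433, -0, 1.181, -0.178], TCP at [0.28, -0.559, 0.231] pointing down, gripper open.
Joint ranges: [-3.08, 3.08], [-0.75, 2.2], [0.22, 2.44], [-1.43, 4.57], [0, 2.65], [-2.85, 2.85]. Speed limits (rad/s): [2.79, 2.79, 3.14, 3.14, 3.14, 3.14].

## Interface

Orientations are given as a unit quaternion [x, y, z, w].
In Python, from station import manip gives the robot as it stands. The module is installed in compiled form; this text tells all that it offers.
- The arm moves only by the tool drive_tool, never from a script. Its argument "deltas" is one flat list of numbers, 4 for each row, row after row: the shift along the tool's x, y, z in cm, then the turn about the tool's z in degrees. A call has 1 to 12 rows; each row is the pose to reach, as a shift and turn from the pose measured when the call began, along the tool's axes at that moment; what a row does not reach only later rows make up. A row lasts 1/10 s, in which the tool goes at most 50 mm and 8.59 degrees, less where a joint would pass 70% of its speed; a pose out of reach is approached as far as the arm can. A call with a gripper value outside its range is refused whole. "hand" is the finger opening in cm, from 0 to 8.54, set as the call begins (left out, the last holds). The fingers move at their own pace and stop on an object; "squeeze" is the grip in N (left out, the last holds). Time passes only in rows, so rows that repeat a pose let the fingers close. It gives the time, the measured TCP pose, the force and the opening at its end, in the units of the state.
- manip.sense(): the state, without advancing time (a new reading comes with each control period).
- manip.snapshot(name): name is "scene" or "top" or "wrist"; returns a dict with "frame" (400x640x3 uint8, red, green, blue), "depth" (400x640 float32, m along the optical axis (not along the pixel's ray), 0 where there is no reading), "fx", "fy", "cx", "cy" (pixels), "R" (3x3) and "t" (3): a world point X has camera coordinates R X + t. Camera axes: x right, y down, z forward; pixel columns grow to the right and rows downward; lengths in m; the calibration is good to about 2 mm. A picture is of the moment at which its call begins.
- manip.sign_off(): hands the job in, once; it reports no verdict.
The state is a dict: "t": time; "q": joint angles; "qd": joint speeds; "tau": joint torques, N m; "tcp_pos": TCP position; "tool_rot": TCP orientation; "force": force on the tool from outside, world axes, zero at the start; "ft_torque": the same for the moment, N m; "finger_gap": opening from 0.0 (shut) to 1.0 (fully open).
Only numpy, scipy, OpenCV 4.12 (cv2) and the standard library are available. Lean on these libraries where they do the work, as an engineer would, in place of code of your own. Each camera call takes 0.05 s, during which the arm holds its last target.

## Task

The two washed chopping boards lean on their wire easels: stand each one upright on its long edge in an empty slot of the board dryer, the larger board in the slot next to the console and the smaller in the slot at the far end, pushed neither forward nor back but centred in the slot and resting on its floor. Do not drop the boards, and leave the trays and everything else where they are. When both boards are in, turn the timer dial clockwise until its pointer is at the white tab, and let go.

Things in the scene. Friction and masses are not known exactly. Their poses are not given: they have to be found in the camera images.
- board_l_c (a point): LARGER white plastic chopping board 170 x 140 x 12 mm, 0.22 to 0.35 kg, leaning on its easel. Point: the board's centre. x: its normal, y: along the 170 mm edges, z: across it towards the upper long edge, 70 mm away. At the start z leans 35 degrees from vertical, top towards the robot's side, lower long edge on the easel. Pinch the middle of the upper edge through the thickness, fingers in the board's plane
- board_s_c (a point): SMALLER white plastic chopping board 140 x 110 x 12 mm, 0.14 to 0.23 kg, leaning on its easel. Point: the board's centre. x: its normal, y: along the 140 mm edges, z: across it towards the upper long edge, 55 mm away. At the start z leans 35 degrees from vertical, top towards the robot's side, lower long edge on the easel. Pinch the middle of the upper edge through the thickness, fingers in the board's plane
- easel_l: fixed wire easel (8 mm wire) under the larger board, 108 mm wide, 108 high. Two arms, 50 mm either side of its middle, carry the lower 88 mm of the board's back; between them and above, the back is free. Wire lips rise 12 mm in front of the board's foot, 7 mm off its face: lift along the board's plane first. Origin on the table under the board's foot; y along the board; the top leans to -x
- easel_s: the same kind of easel, fixed, under the smaller board (easels and their boards may change sides)
- dryer: fixed board dryer: base 220 (x) by 340 (y), top 60 mm above the table; origin under its middle on the table. Four slots along x at y = 15, -33, -81, -129 mm, each a 17 mm gap between two wire hoops (5 mm wire, 120 mm long, tops 65 mm above the base). The middle two hold trays. At the +y end a grey console, 125 mm wide, top at 95 mm, with the timer dial. A dark strip marks each floor
- slot_console (a point): middle of the floor of the empty slot next to the console, 60 mm above the table. x along the slot, y across it towards the console, z up. A board standing in it has its centre half its height above this point
- slot_end (a point): middle of the floor of the empty slot at the end farthest from the console, same axes
- tray_a_c (a point): a shallow stainless tray, 160 x 110 x 12 mm, already standing on edge in one of the two middle slots of the dryer; the point is its centre. To be left there
- tray_b_c (a point): a shallow stainless tray, 150 x 100 x 12 mm, already standing on edge in one of the two middle slots of the dryer; the point is its centre. To be left there
- timer (a joint): angle of the timer dial, rad, 0 to 4.8, growing clockwise seen from above; stays where it is left (friction 0.03 N m, no spring). At 0 the pointer points along the dryer's -x, at 1.57 along its +y. It starts 0.4 to 1.5 short (anticlockwise) of the mark
- timer_grip (a point): on the dial's axis, in its grip bar, 10 mm below the bar's top. Dial: black disc 48 mm across, 8 high, with a bar 46 long, 14 wide rising 30 mm above the disc; axis 95 mm from the middle of the slot next to the console. Its -x axis runs along the bar to the pointer end (white line on top, white nose at the rim)
- timer_pointer (a point): pointer end of the dial, 28 mm from its axis, at the height of timer_grip
- mark: set mark, fixed: a flat steel collar round the dial with one white tab, 14 by 9 mm, 4 mm high, 36 to 50 mm from the axis. Origin on the dial's axis on the console top, 32 mm below timer_grip; +x points from the axis to the tab
- pumpkin: a squat dark green pumpkin, 176 across, 110 high with its stalk; origin at the centre of its underside; a bystander
- bowl: an open stainless mixing bowl, 190 across, 75 high; origin at the centre of its underside; a bystander
- potato0: a potato, 58 across, 44 high; origin at the centre of its underside; a bystander
- potato1: a potato, 58 across, 44 high; origin at the centre of its underside; a bystander
- potato2: a potato, 58 across, 44 high; origin at the centre of its underside; a bystander
- mug: a white mug, 72 across, 80 high, with a handle; origin at the centre of its underside; a bystander
- bottle: a yellow detergent bottle with a white cap, 60 across, 190 high; origin at the centre of its underside; a bystander
There are look-alikes about, which are no part of the job. What is shaped like the part that bears board_l_c but purple is not meant. Leave any purple look-alike of the part that bears board_s_c alone.

How it is judged:
By the outcome, as a careful person would: the job done as asked, in the order asked, and still so for the second after the job is handed in, with the robot touching nothing.
It also fails if it takes over 69 s, if anything falls off the work surface, if the arm or the gripper's body presses on something with over 40 N, if the wrist force passes 120 N, or if a joint passes its speed limit or range.

## Working session

There is one attempt and no reset: what is moved stays moved. The work goes in short steps, Python scripts to look and compute and a tool call to move; the robot and the scene stay as the last step left them, time stands still between calls to the robot, and variables do not carry over. Pictures are saved under pics/ and viewed, and the job is handed in when it is done.

Besides the shell and the picture viewer there is one more tool, called after "Request:" by a JSON object that holds its "op" and its "data". drive_tool: Moves the arm, as the interface text tells. Its arguments: {"type":"object","properties":{"deltas":{"type":"array"},"hand":{"type":"number"},"squeeze":{"type":"number"}},"required":["deltas"]}

```bash
mkdir -p pics; ls; python3 - <<'E'
from station import manip
import cv2,numpy as np
s=manip.sense(); print(s)
for n in ["scene","top","wrist"]:
    d=manip.snapshot(n); cv2.imwrite(f"pics/{n}0.png",d["frame"][:,:,::-1]); np.savez(f"{n}0.npz",**d)
    print(n,d["fx"],d["cx"],d["cy"],np.round(d["R"],3).tolist(),np.round(d["t"],3), -d["R"].T@d["t"])
E
```

```text
pics
{'t': 0.0, 'q': array([-1.28548964e+00,  5.28457980e-01,  1.43391999e+00, -6.13193360e-05,
        1.18141423e+00, -1.78509184e-01]), 'qd': array([ 0.0011466 , -0.00092557,  0.0006796 ,  0.0001896 , -0.00026863,
        0.00089482]), 'tau': array([ 7.87506106e-04, -4.42337251e+01, -1.78028387e+01, -1.66555537e-04,
        8.48450029e-03, -5.09060399e-06]), 'tcp_pos': array([ 0.27939896, -0.55825269,  0.23033304]), 'tool_rot': array([ 9.73226386e-01,  2.29846017e-01, -8.70098568e-05, -1.09669005e-03]), 'force': array([-0.21721339, -0.27369795, -0.15552861]), 'ft_torque': array([-0.04670775,  0.02828275, -0.00210043]), 'finger_gap': 1.000077433675929}
scene 403.0031887946236 322.0637841230781 199.22983190502023 [[-0.734, 0.679, 0.023], [0.403, 0.462, -0.79], [-0.547, -0.57, -0.613]] [ 0.349 -0.176  1.664] [1.2371258 0.7940077 0.8723711]
top 410.0279492337354 314.2155259362569 194.48860987771332 [[0.016, -1.0, -0.007], [-0.981, -0.015, -0.193], [0.193, 0.01, -0.981]] [0.084 0.552 1.091] [0.32919192 0.08109763 1.1775497 ]
wrist 326.353887434383 318.0464493264916 199.55348535050894 [[0.447, -0.895, -0.002], [-0.859, -0.43, 0.279], [-0.25, -0.123, -0.96]] [-0.623 -0.035  0.379] [ 0.34320794 -0.52606217  0.37233556]
```

View pics/scene0.png

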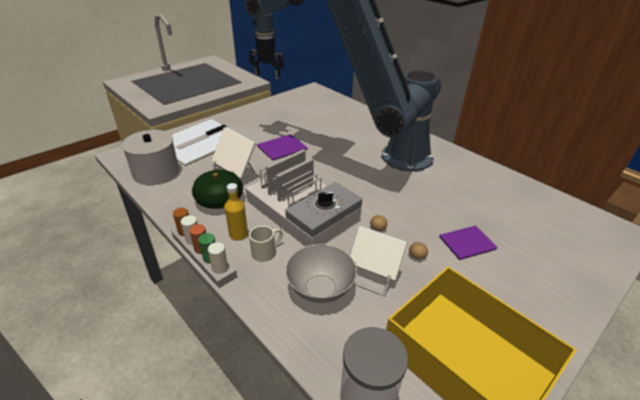

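View pics/top0.png

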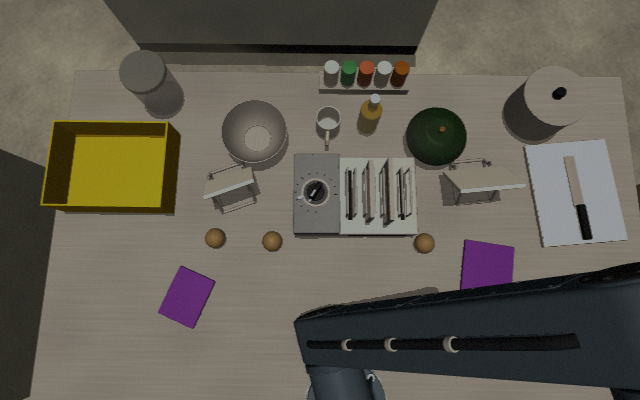

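View pics/wrist0.png

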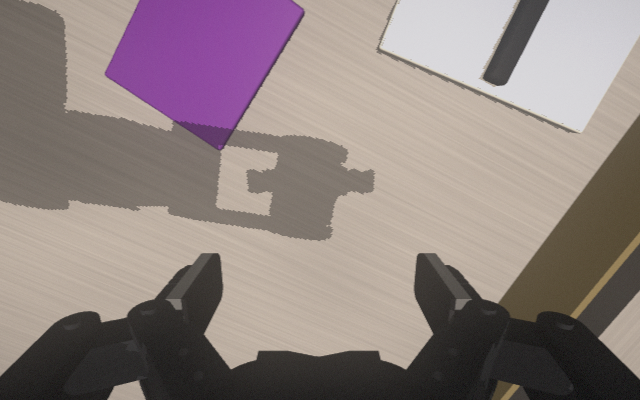

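Dryer is in the middle (top image, about (355,195)). The larger board is on the right easel (485,178), and the smaller is on the left one (230,183). The purple look-alikes lie flat. Next I'll measure.

```bash
cat > h.py <<'E'
import numpy as np,cv2
def load(n): return np.load(n)
def cloud(d):
    z=d["depth"];v,u=np.mgrid[0:400,0:640]
    P=np.stack([(u-d["cx"])*z/d["fx"],(v-d["cy"])*z/d["fy"],z],-1)
    return (P-d["t"])@d["R"]   # R^T(P-t)
def proj(d,X):
    c=np.atleast_2d(X)@d["R"].T+d["t"]; return np.c_[c[:,0]/c[:,2]*d["fx"]+d["cx"],c[:,1]/c[:,2]*d["fy"]+d["cy"]]
def ray(d,u,v,h):
    w=np.array([(u-d["cx"])/d["fx"],(v-d["cy"])/d["fy"],1])@d["R"]; o=-d["R"].T@d["t"]
    return o+w*(h-o[2])/w[2]
E
python3 - <<'E'
from h import *
d=load("top0.npz"); f=d["frame"]; W=cloud(d)
c=f[130:250,190:540]
cv2.imwrite("pics/a1.png",cv2.resize(f[140:245,190:300],None,fx=6,fy=5,interpolation=cv2.INTER_CUBIC)[:,:,::-1])
cv2.imwrite("pics/a2.png",cv2.resize(f[140:245,285:425],None,fx=5,fy=5,interpolation=cv2.INTER_CUBIC)[:,:,::-1])
cv2.imwrite("pics/a3.png",cv2.resize(f[150:215,430:530],None,fx=6,fy=6,interpolation=cv2.INTER_CUBIC)[:,:,::-1])
for (u,v) in [(485,178),(470,175),(505,180),(230,183),(240,178),(315,165),(380,230),(460,215),(600,300)]: print(u,v,W[v,u].round(4))
E
```

```text
485 178 [ 0.5922 -0.3647  0.1054]
470 175 [ 0.6054 -0.3334  0.0836]
505 180 [ 0.5827 -0.4085  0.1252]
230 183 [0.5681 0.3181 0.1071]
240 178 [0.5836 0.2931 0.1014]
315 165 [0.6256 0.0913 0.0912]
380 230 [ 0.4535 -0.089   0.0576]
460 215 [ 0.5081 -0.3321 -0.0077]
600 300 [ 0.3118 -0.1697  0.8015]
```

View pics/a1.png

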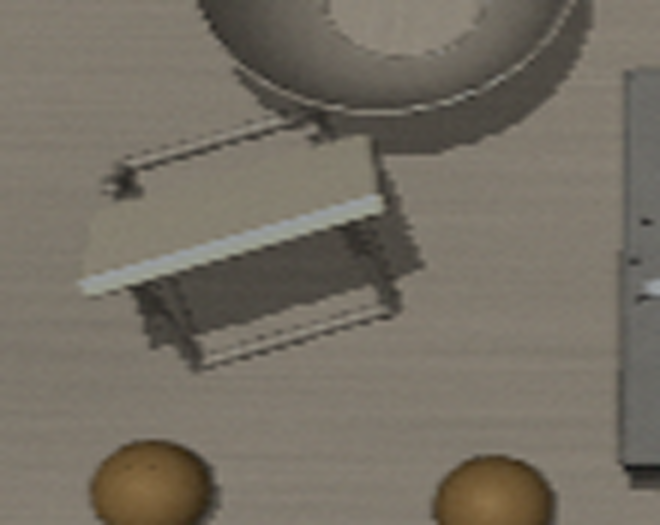

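View pics/a2.png

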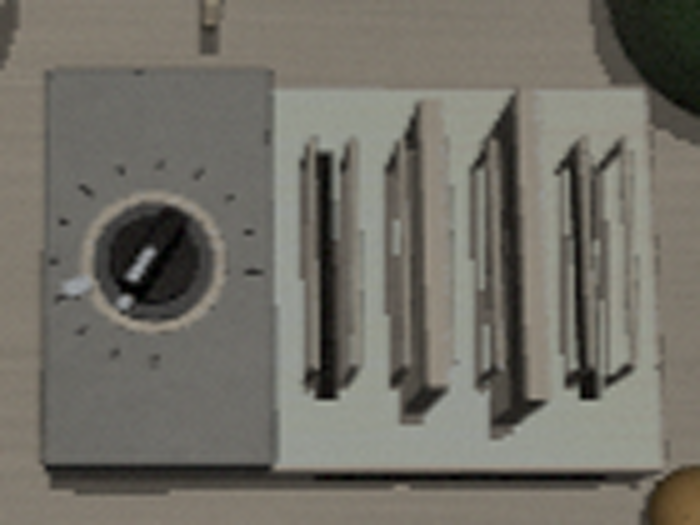

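View pics/a3.png

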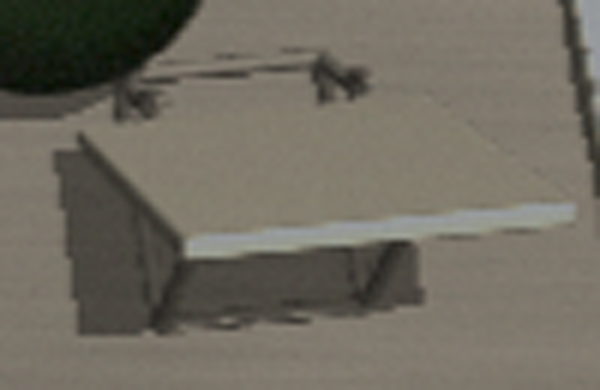

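```bash
python3 - <<'E'
from h import *
d=load("top0.npz"); W=cloud(d)
def fit(P):
    for _ in range(3):
        c=P.mean(0); n=np.linalg.svd(P-c,full_matrices=False)[2][2]; r=(P-c)@n; P=P[abs(r)<3*r.std()]
    return c,n*np.sign(n[2]),r.std(),len(P)
for nm,poly,line in [("S",[(206,193),(251,178),(248,171),(208,182)],[(203.3,196.4),(253.3,179.4),(204.2,199.4),(253.8,182.4)]),("L",[(462,187),(520,182),(500,168),(448,176)],[(460.8,189.7),(525.8,183.8),(460.8,193),(525.8,186.7)])]:
    m=np.zeros((400,640),np.uint8); cv2.fillPoly(m,[np.array(poly)],1)
    P=W[(m>0)&(d["depth"]>0)]; c,n,s,k=fit(P); print(nm,c.round(4),n.round(3),"lean",np.degrees(np.arcsin(n[2])).round(1),s,k)
    o=-d["R"].T@d["t"]; E=[]
    for u,v in line[:2]:
        w=np.array([(u-d["cx"])/d["fx"],(v-d["cy"])/d["fy"],1])@d["R"]; E.append(o+w*((c-o)@n)/(w@n))
    E=np.array(E); print(E.round(4),"len",np.linalg.norm(E[1]-E[0]),"edge dir deg",np.degrees(np.arctan2(*(E[0]-E[1])[:2][::-1])), "normal yaw",np.degrees(np.arctan2(n[1],n[0])))
    print("edge mid",E.mean(0).round(4))
    for u,v in line: print([ray(d,u,v,h).round(4).tolist() for h in (E[:,2].mean(),)])
# table
t=W[265:275,380:420].reshape(-1,3); print("table z",np.median(t[:,2]))
t=W[225:232,345:410].reshape(-1,3); print("base z",np.median(t[:,2]), "console",np.median(W[215:228,300:335,2]))
E
```

```text
S [0.5761 0.3293 0.091 ] [0.766 0.291 0.573] lean 35.0 0.0006712121826550252 439
[[0.5257 0.3799 0.1327]
 [0.5722 0.2513 0.1357]] len 0.13676572243311605 edge dir deg 109.90061862201122 normal yaw 20.776661028805876
edge mid [0.549  0.3156 0.1342]
[[0.5254, 0.3795, 0.1342]]
[[0.5726, 0.2516, 0.1342]]
[[0.5175, 0.3766, 0.1342]]
[[0.5646, 0.2499, 0.1342]]
L [ 0.5921 -0.3615  0.1047] [0.815 0.09  0.572] lean 34.9 0.000775356823087755 868
[[ 0.5488 -0.2813  0.1539]
 [ 0.5664 -0.4468  0.1549]] len 0.1664593176104412 edge dir deg 96.06077604074541 normal yaw 6.296937260022346
edge mid [ 0.5576 -0.364   0.1544]
[[0.5487, -0.2811, 0.1544]]
[[0.5665, -0.447, 0.1544]]
[[0.5401, -0.2806, 0.1544]]
[[0.5589, -0.4464, 0.1544]]
table z -0.0014146437007274129
base z 0.05871575281941654 console 0.09403969359918028
```

```bash
python3 - <<'E'
from h import *
d=load("top0.npz"); W=cloud(d)
for nm,(u0,u1,v0,v1) in dict(pump=(400,472,100,170),bowl=(215,292,95,172)).items():
    P=W[v0:v1,u0:u1].reshape(-1,3)
    for a,b in [(0.02,.035),(.035,.05),(.05,.065),(.065,.08),(.08,.11)]:
        q=P[(P[:,2]>a)&(P[:,2]<b)]
        if len(q): print(nm,a,b,q.min(0).round(3),q.max(0).round(3),len(q))
    if nm=="pump":
        m=(P[:,2]>.05)
        c,r=cv2.minEnclosingCircle(P[m][:,:2].astype(np.float32)); print(c,r)
    else:
        m=(P[:,2]>.065); c,r=cv2.minEnclosingCircle(P[m][:,:2].astype(np.float32)); print(c,r)
# dryer strip, hoops, dial via rays
def b2(u,v): return 285+u/5-0.4,140+v/5-0.4
for nm,u,v,h in [("strip c",325,155,.06),("strip c",326,398,.06),("strip e",578,155,.06),("strip e",589,398,.06),
  ("cons TL",45,70,.095),("cons TR",273,68,.095),("cons BL",43,466,.095),("cons BR",273,466,.095),("base BR",661,470,.06),("base TR",650,90,.06),
  ("tab",76,287,.099),("nose",126,301,.101),("line",143,263,.133),("disc",151,262,.1),("line2",158,232,.133)]:
    print(nm,ray(d,*b2(u,v),h).round(4))
E
```

```text
pump 0.02 0.035 [ 0.636 -0.314  0.021] [ 0.661 -0.209  0.034] 13
pump 0.035 0.05 [ 0.632 -0.355  0.036] [ 0.796 -0.17   0.05 ] 108
pump 0.05 0.065 [ 0.625 -0.344  0.05 ] [ 0.811 -0.148  0.065] 482
pump 0.065 0.08 [ 0.648 -0.336  0.065] [ 0.806 -0.174  0.08 ] 548
pump 0.08 0.11 [ 0.656 -0.328  0.08 ] [ 0.801 -0.184  0.11 ] 1851
(0.5574909448623657, -0.11311057209968567) 0.2998286783695221
bowl 0.02 0.035 [0.64 0.19 0.02] [0.808 0.345 0.035] 683
bowl 0.035 0.05 [0.616 0.183 0.035] [0.817 0.352 0.05 ] 448
bowl 0.05 0.065 [0.613 0.178 0.05 ] [0.82  0.357 0.065] 426
bowl 0.065 0.08 [0.61  0.174 0.065] [0.825 0.361 0.079] 442
bowl 0.08 0.11 [0.742 0.356 0.08 ] [0.742 0.356 0.08 ] 1
(0.5751490592956543, 0.18733909726142883) 0.26802200078964233
strip c [ 0.6192 -0.0059  0.06  ]
strip c [ 0.4817 -0.0064  0.06  ]
strip e [ 0.6212 -0.1478  0.06  ]
strip e [ 0.4839 -0.1504  0.06  ]
cons TL [0.656  0.1505 0.095 ]
cons TR [0.6589 0.0253 0.095 ]
cons BL [0.4384 0.1459 0.095 ]
cons BR [0.4403 0.0244 0.095 ]
base BR [ 0.445  -0.1886  0.06  ]
base TR [ 0.6597 -0.1893  0.06  ]
tab [0.5342 0.1305 0.099 ]
nose [0.5266 0.1035 0.101 ]
line [0.541  0.0944 0.133 ]
disc [0.5483 0.0905 0.1   ]
line2 [0.5576 0.0868 0.133 ]
```

```bash
cat >> h.py <<'E'
from scipy.spatial.transform import Rotation as Ro
def go(s,p,yaw):  # yaw: tool y heading deg
    R=Ro.from_quat(s["tool_rot"]).as_matrix(); y0=np.degrees(np.arctan2(R[1,1],R[0,1]))
    t=-(yaw-y0); t=(t+180)%360-180
    return np.r_[(R.T@(np.array(p)-s["tcp_pos"]))*100,t].round(2), y0.round(2)
LT=np.array([.5576,-.364,.1555]); Ln=np.array([np.cos(np.radians(6.2)),np.sin(np.radians(6.2)),0])
ST=np.array([.549,.3156,.1355]); Sn=np.array([np.cos(np.radians(20.4)),np.sin(np.radians(20.4)),0])
E
python3 - <<'E'
from h import *
from station import manip
s=manip.sense()
for dn,z in [(.004,.23),(.004,.127)]:
    p=LT+Ln*dn; p[2]=z; print(p,go(s,p,6.2))
E
```

```text
[ 0.5615766 -0.363568   0.23     ] (array([ 33.95,  -4.81,   0.08, -69.63]), np.float64(-63.43))
[ 0.5615766 -0.363568   0.127    ] (array([ 33.95,  -4.79,  10.38, -69.63]), np.float64(-63.43))
```

Request:
{"op": "drive_tool", "data": {"deltas": [33.95,-4.8,0,-69.6,33.95,-4.8,0,-69.6,33.95,-4.8,0,-69.6,33.95,-4.8,0,-69.6,33.95,-4.8,0,-69.6,33.95,-4.8,0,-69.6,33.95,-4.8,0,-69.6,33.95,-4.8,0,-69.6,33.95,-4.8,0,-69.6,33.95,-4.8,0,-69.6,33.95,-4.8,0,-69.6]}}

```text
t: 1.25
tcp_pos: [0.5607, -0.3644, 0.2305]
tool_rot: [0.669, 0.743, 0.0, -0.001]
force: [0.5, -0.6, -0.0]
finger_gap: 0.999
```

```bash
python3 - <<'E'
from h import *
from station import manip
d=manip.snapshot("wrist"); cv2.imwrite("pics/w1.png",d["frame"][:,:,::-1]); np.savez("w1.npz",**d)
t=manip.snapshot("top"); cv2.imwrite("pics/t1.png",cv2.resize(t["frame"][120:250,400:560],None,fx=4,fy=4)[:,:,::-1])
np.savez("t1.npz",**t)
s=manip.sense(); print(s["t"],s["tcp_pos"],s["tool_rot"],s["force"])
for dn,z in [(.004,.127)]:
    p=LT+Ln*dn; p[2]=z; print(p,go(s,p,6.2))
E
```

```text
1.35 [ 0.56075886 -0.36454613  0.23073607] [ 6.69156495e-01  7.43120979e-01  4.06745853e-04 -7.93689201e-04] [ 0.34689412 -0.46736286  0.40013514]
[ 0.5615766 -0.363568   0.127    ] (array([ 0.07,  0.1 , 10.37, -0.2 ]), np.float64(6.0))
```

View pics/w1.png

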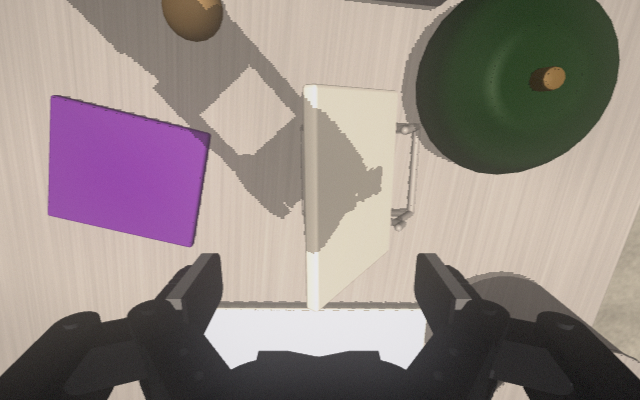

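View pics/t1.png

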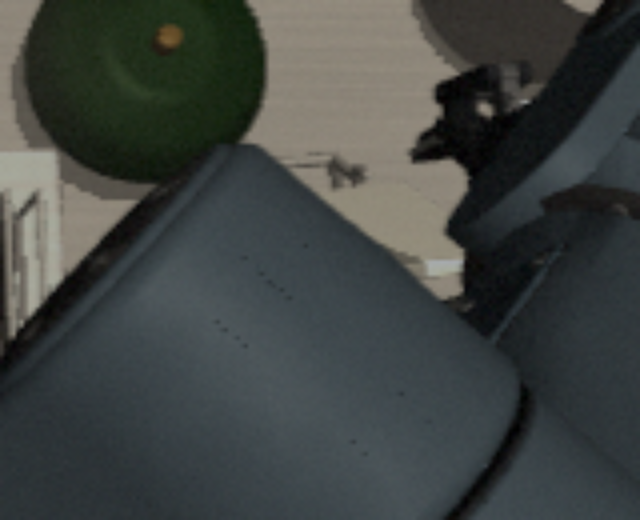

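```bash
python3 - <<'E'
from h import *
d=load("w1.npz"); W=cloud(d)
print(proj(d,[[.5488,-.2813,.155],[.5664,-.4468,.155],[.5576,-.364,.155],[.5608,-.3645,.2307]]).round(1))
m=np.zeros((400,640),np.uint8); cv2.fillPoly(m,[np.array([(325,95),(385,95),(385,240),(330,285)])],1)
P=W[(m>0)&(d["depth"]>0)]; c=P.mean(0); n=np.linalg.svd(P-c,full_matrices=False)[2][2]; n*=np.sign(n[2]); print(c,n,np.degrees(np.arcsin(n[2])),np.degrees(np.arctan2(n[1],n[0])))
o=-d["R"].T@d["t"]
for u,v in [(317,85),(322,307)]:
    w=np.array([(u-d["cx"])/d["fx"],(v-d["cy"])/d["fy"],1])@d["R"]; print(o+w*((c-o)@n)/(w@n))
E
```

```text
[[312.4  84.9]
 [314.  313.2]
 [313.3 210.5]
 [317.4 261. ]]
[ 0.59161536 -0.34978158  0.10544606] [0.81386244 0.08982275 0.57407299] 35.03473902106624 6.298017810608097
[ 0.55162911 -0.28088077  0.15135388]
[ 0.57258993 -0.44579816  0.14744168]
```

Request:
{"op": "drive_tool", "data": {"deltas": [0.1,0.2,5,-0.2,0.1,0.2,8,-0.2,0.1,0.2,10.5,-0.2,0.1,0.2,10.5,-0.2,0.1,0.2,10.5,-0.2], "hand": 7, "squeeze": 40}}

```text
t: 1.85
tcp_pos: [0.5623, -0.3638, 0.1259]
tool_rot: [0.668, 0.744, 0.0, -0.001]
force: [0.6, 1.0, 1.5]
finger_gap: 0.819
```

Request:
{"op": "drive_tool", "data": {"deltas": [0,0,0,0,0,0,0,0,0,0,0,0,0,0,0,0], "hand": 4}}

```text
t: 2.25
tcp_pos: [0.5627, -0.3641, 0.1269]
tool_rot: [0.668, 0.744, 0.0, -0.0]
force: [0.7, 0.1, 0.7]
finger_gap: 0.465
```

```bash
python3 - <<'E'
from h import *
from station import manip
d=manip.snapshot("wrist"); cv2.imwrite("pics/w2.png",d["frame"][:,:,::-1])
s=manip.sense(); print(s["t"],s["tcp_pos"],s["tool_rot"],s["force"],s["finger_gap"])
E
```

```text
2.3 [ 0.56254354 -0.36396355  0.12664727] [ 6.68403133e-01  7.43798998e-01  4.21852243e-04 -3.53053096e-04] [ 1.18138496 -1.27557245  0.02814657] 0.4689779273233428
```

View pics/w2.png

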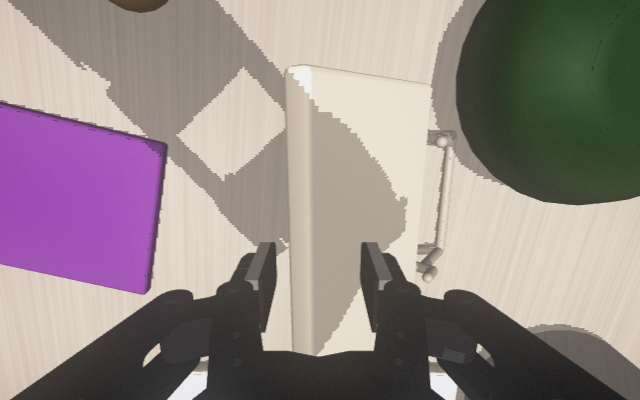

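Request:
{"op": "drive_tool", "data": {"deltas": [0,0.8,-0.3,0,0,1.6,-0.6,0,0,2.4,-1.0,0,0,3.2,-1.3,0,0,4.0,-1.6,0,0,4.8,-1.9,0,0,5.5,-2.1,0,0,6.2,-2.3,0,0,6.8,-2.4,0,0,6.8,-2.4,0]}}

```text
t: 3.3
tcp_pos: [0.6312, -0.3566, 0.1507]
tool_rot: [0.668, 0.744, 0.001, 0.0]
force: [0.6, -0.9, -0.9]
finger_gap: 0.473
```

```bash
python3 - <<'E'
from h import *
from station import manip
d=manip.snapshot("wrist"); cv2.imwrite("pics/w3.png",d["frame"][:,:,::-1])
s=manip.sense(); print(s["t"],s["tcp_pos"],s["tool_rot"],s["force"],s["finger_gap"])
E
```

```text
3.35 [ 0.63055929 -0.3565399   0.15051913] [ 6.68226305e-01  7.43957862e-01  4.51792237e-04 -3.15775184e-04] [-0.27202888  0.12985567  0.03986054] 0.470372389941826
```

View pics/w3.png

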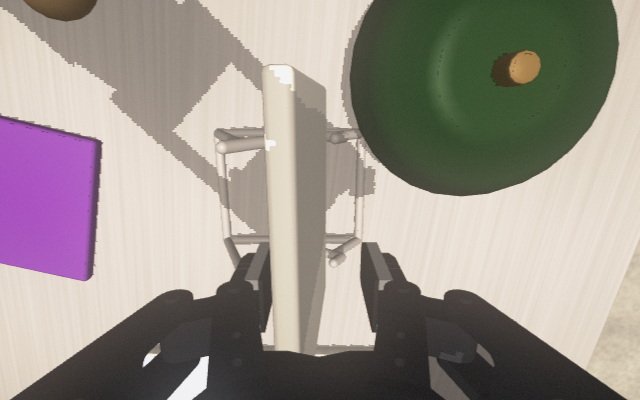

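Board is nearly upright between the pads (cols 268–328). Closing.

Request:
{"op": "drive_tool", "data": {"deltas": [0,0,0,0,0,0,0,0,0,0,0,0,0,0,0,0,0,0,0,0,0,0,0,0], "hand": 0, "squeeze": 60}}

```text
t: 3.95
tcp_pos: [0.6305, -0.3565, 0.1504]
tool_rot: [0.668, 0.744, 0.0, -0.0]
force: [0.9, 0.3, -1.0]
finger_gap: 0.127
```

```bash
python3 - <<'E'
from h import *
from station import manip
d=manip.snapshot("wrist"); cv2.imwrite("pics/w4.png",d["frame"][:,:,::-1])
s=manip.sense(); print(s["t"],s["tcp_pos"],s["tool_rot"],s["force"],s["ft_torque"],s["finger_gap"]*85)
E
```

```text
4.0 [ 0.6305223  -0.35652548  0.15044932] [ 6.68271739e-01  7.43916993e-01  5.06907999e-04 -3.66288476e-04] [0.68701713 0.74610102 0.06692819] [ 0.01239945 -0.1703769   0.02768617] 10.686668730243417
```

View pics/w4.png

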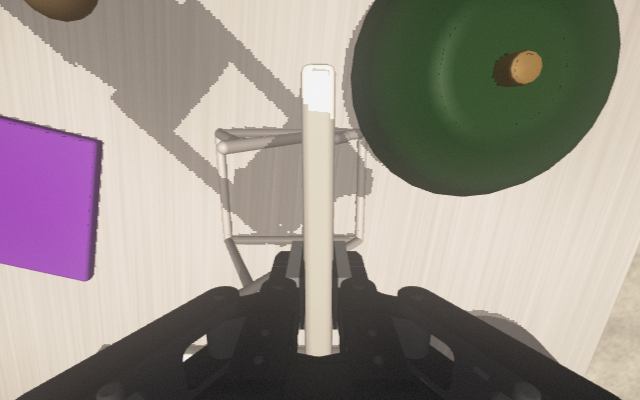

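Request:
{"op": "drive_tool", "data": {"deltas": [0,-0.1,-0.5,0,0,-0.2,-1,0,0,-0.3,-2,0,0,-0.3,-3.5,0,0,-0.3,-5,0,0,-0.3,-7,0,0,-0.3,-9,0,0,-0.3,-11,0,0,-0.3,-12,0,0,-0.3,-12,0]}}

```text
t: 5.0
tcp_pos: [0.6286, -0.3578, 0.2738]
tool_rot: [0.668, 0.744, 0.001, 0.003]
force: [0.1, 0.7, -3.6]
finger_gap: 0.126
```

```bash
python3 - <<'E'
from h import *
from station import manip
d=manip.snapshot("wrist"); cv2.imwrite("pics/w5.png",d["frame"][:,:,::-1]);np.savez("w5.npz",**d)
d=manip.snapshot("scene"); cv2.imwrite("pics/s5.png",d["frame"][:,:,::-1])
np.savez("s5.npz",**d)
s=manip.sense(); print(s["t"],s["tcp_pos"],s["tool_rot"],s["force"],s["ft_torque"],s["finger_gap"]*85)
p=[.5515,-.006,.30]; print(go(s,p,90.5))
E
```

```text
5.1 [ 0.62723501 -0.35675626  0.27034681] [ 6.68230777e-01  7.43953661e-01  4.68954480e-04 -5.98955630e-04] [ 0.19966246 -0.83118194 -4.36997263] [ 0.00645562 -0.06358459  0.0046795 ] 10.451298806179986
(array([ 35.69,  -3.78,  -2.91, -84.36]), np.float64(6.14))
```

View pics/w5.png

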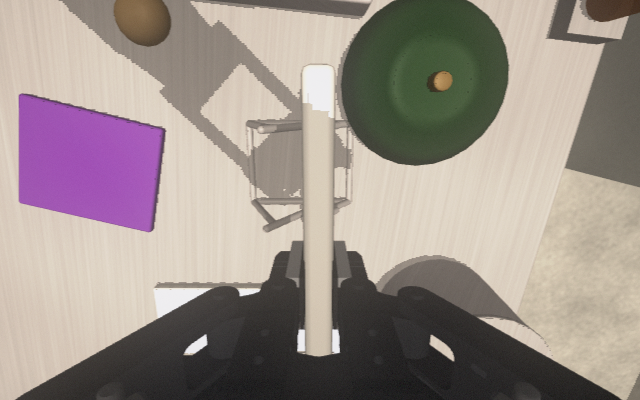

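View pics/s5.png

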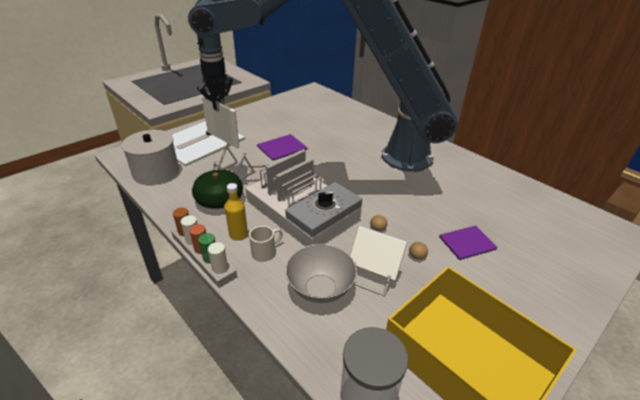

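```bash
python3 - <<'E'
from h import *
d=load("w5.npz"); W=cloud(d)
for v in (68,75,100,150,200,230): print(v,W[v,318].round(4))
# far end
zt=np.median(W[110:230,316:321,2]); print(zt, ray(d,318,64.5,zt), ray(d,303,150,zt),ray(d,333,150,zt))
from station import manip
s=manip.sense(); e=ray(d,318,64.5,zt); R=Ro.from_quat(s["tool_rot"]).as_matrix(); print((R.T@(e-s["tcp_pos"])))
E
```

```text
68 [ 0.6199 -0.2747  0.298 ]
75 [ 0.6202 -0.2768  0.2979]
100 [ 0.621  -0.2849  0.2985]
150 [ 0.6228 -0.3017  0.3001]
200 [ 0.6248 -0.3203  0.2989]
230 [ 0.626  -0.3316  0.3006]
0.29922231281746214 [ 0.61981165 -0.2737132   0.29922231] [ 0.61751325 -0.302359    0.29922231] [ 0.62811672 -0.30123069  0.29922231]
[ 0.08340445  0.00149643 -0.02874909]
```

Request:
{"op": "drive_tool", "data": {"deltas": [2,0,-3,0,5,-0.5,-5,0,10,-1,-5,-8,15,-1.5,-5,-16,20,-2,-5,-26,25,-2.6,-5,-40,30,-3.2,-5,-50,33,-3.6,-5,-58,35.7,-3.8,-5,-67,35.7,-3.8,-5,-75,35.7,-3.8,-5,-84.4,35.7,-3.8,-5,-84.4]}}

```text
t: 6.3
tcp_pos: [0.5504, -0.0052, 0.3196]
tool_rot: [-0.008, 1.0, 0.001, -0.002]
force: [-0.1, -0.6, -3.5]
finger_gap: 0.125
```

Request:
{"op": "drive_tool", "data": {"deltas": [0,0,0,0,0,0,0,0]}}

```text
t: 6.5
tcp_pos: [0.5496, -0.005, 0.3185]
tool_rot: [-0.007, 1.0, 0.001, -0.003]
force: [-0.4, 0.7, -3.4]
finger_gap: 0.127
```

```bash
python3 - <<'E'
from h import *
from station import manip
d=manip.snapshot("wrist"); cv2.imwrite("pics/w6.png",d["frame"][:,:,::-1]);np.savez("w6.npz",**d)
s=manip.sense(); print(s["t"],s["tcp_pos"],s["tool_rot"],s["force"],s["ft_torque"],s["finger_gap"]*85)
p=[.5515,-.006,.30]; print(go(s,p,90.5))
E
```

```text
6.55 [ 0.54986827 -0.00519272  0.31875459] [-0.00685831  0.99997268  0.00124139 -0.00246222] [ 0.28006454 -0.18959482 -2.24913539] [-0.00983671  0.01048293  0.07430316] 10.878715767059695
(array([-0.17, -0.09,  1.87,  0.29]), np.float64(90.79))
```

View pics/w6.png

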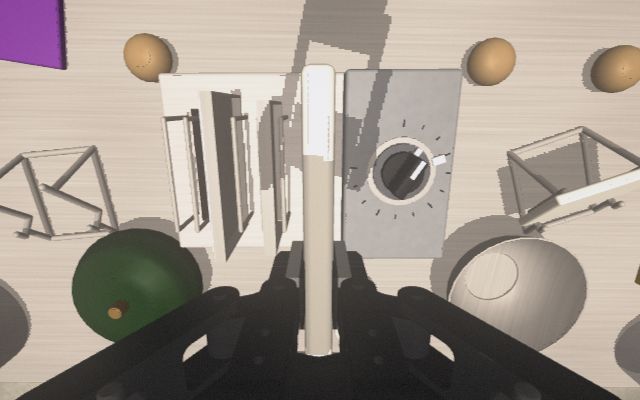

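```bash
python3 - <<'E'
from h import *
d=load("w6.npz"); f=d["frame"]
cv2.imwrite("pics/w6a.png",cv2.resize(f[55:275,150:320],None,fx=3.5,fy=2.7,interpolation=cv2.INTER_CUBIC)[:,:,::-1])
cv2.imwrite("pics/w6b.png",cv2.resize(f[60:270,330:475],None,fx=4,fy=2.8,interpolation=cv2.INTER_CUBIC)[:,:,::-1])
E
```

```text
(no output)
```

View pics/w6a.png

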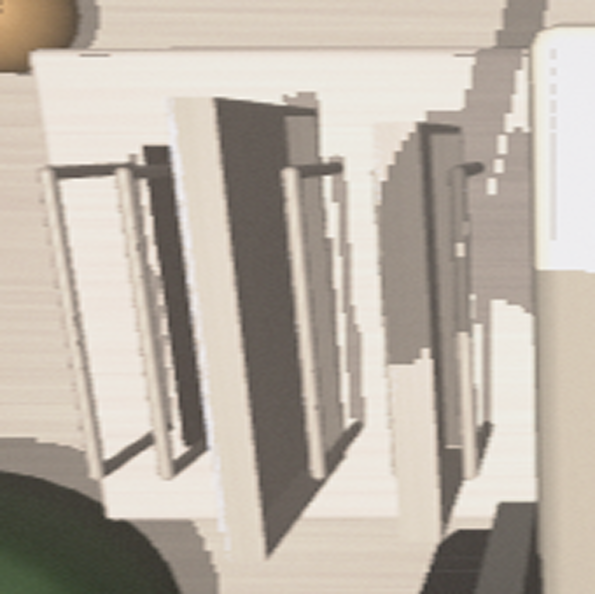

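View pics/w6b.png

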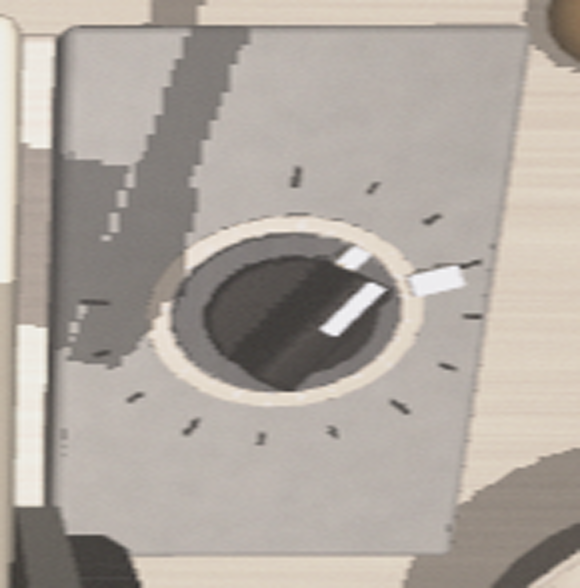

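```bash
python3 - <<'E'
from h import *
d=load("w6.npz")
A=lambda x,y:(150+x/3.5-.36,55+y/2.7-.31); B=lambda x,y:(330+x/4-.37,60+y/2.8-.32)
loc=[];w=[]
def add(nm,px,h,l=None):
    p=ray(d,*px,h)
    print(nm,p.round(4),l)
    if l is not None: loc.append(l); w.append(p[:2])
add("conTR",B(527,25),.095,(-.110,.170)); add("conBR",B(450,553),.095,(.110,.170))
add("conTL",B(58,30),.095,(-.110,.045)); add("conBL",B(48,552),.095,(.110,.045))
add("baseTL",A(33,52),.06,(-.110,-.170)); add("baseBL",A(107,517),.06,(.110,-.170))
for x0,x1,y in [(47,97,-.140),(125,165,-.118),(290,318,-.070),(460,472,-.022)]:
    add("h",A(x0,168),.125,(-.0575,y)); add("h",A(x1,475),.125,(.0575,y))
add("collar",B(291,310),.097,(0,.110))
loc=np.array(loc);w=np.array(w)
# rigid fit
cl,cw=loc.mean(0),w.mean(0); H=(loc-cl).T@(w-cw); th=np.arctan2(H[0,1]-H[1,0],H[0,0]+H[1,1])
R=np.array([[np.cos(th),-np.sin(th)],[np.sin(th),np.cos(th)]]); t=cw-R@cl
print("yaw",np.degrees(th),"origin",t); print(((loc@R.T+t-w)*1000).round(1).tolist())
for y in (.015,-.129,.110): print(y,R@[0,y]+t)
E
```

```text
conTR [0.4394 0.145  0.095 ] (-0.11, 0.17)
conBR [0.6555 0.1501 0.095 ] (0.11, 0.17)
conTL [0.4428 0.0223 0.095 ] (-0.11, 0.045)
conBL [0.6564 0.0266 0.095 ] (0.11, 0.045)
baseTL [ 0.4459 -0.1877  0.06  ] (-0.11, -0.17)
baseBL [ 0.6603 -0.1853  0.06  ] (0.11, -0.17)
h [ 0.4915 -0.159   0.125 ] (-0.0575, -0.14)
h [ 0.6126 -0.1574  0.125 ] (0.0575, -0.14)
h [ 0.4912 -0.1368  0.125 ] (-0.0575, -0.118)
h [ 0.6123 -0.1361  0.125 ] (0.0575, -0.118)
h [ 0.4906 -0.0898  0.125 ] (-0.0575, -0.07)
h [ 0.6118 -0.0881  0.125 ] (0.0575, -0.07)
h [ 0.49   -0.0414  0.125 ] (-0.0575, -0.022)
h [ 0.6112 -0.0398  0.125 ] (0.0575, -0.022)
collar [0.5478 0.0917 0.097 ] (0, 0.11)
yaw 0.9309887212187268 origin [ 0.55008041 -0.0190632 ]
[[-2.1, 4.1], [1.8, 2.6], [-3.4, 1.9], [2.9, 1.1], [-3.0, -3.1], [2.5, -1.9], [3.3, -1.0], [-2.7, -0.7], [3.3, -1.2], [-2.8, -0.0], [3.1, -0.2], [-3.1, 0.0], [2.9, -0.6], [-3.3, -0.3], [0.5, -0.8]]
0.015 [ 0.54983669 -0.00406518]
-0.129 [ 0.55217642 -0.14804617]
0.11 [0.54829312 0.09092228]
```

```bash
python3 - <<'E'
from h import *
from station import manip
s=manip.sense()
print(go(s,[.5495,-.0053,.25],90.75))
E
```

```text
(array([ 0.  , -0.03,  6.88,  0.04]), np.float64(90.79))
```

Request:
{"op": "drive_tool", "data": {"deltas": [0,0,3,0,0,0,6,0,0,0,6.9,0,0,0,6.9,0,0,0,6.9,0]}}

```text
t: 7.05
tcp_pos: [0.5505, -0.0053, 0.2507]
tool_rot: [-0.007, 1.0, 0.001, -0.002]
force: [0.1, -1.2, -2.4]
finger_gap: 0.12
```

```bash
python3 - <<'E'
from h import *
from station import manip
d=manip.snapshot("scene"); np.savez("s7.npz",**d)
cv2.imwrite("pics/s7.png",cv2.resize(d["frame"][120:250,230:390],None,fx=4.5,fy=4.5,interpolation=cv2.INTER_CUBIC)[:,:,::-1])
d=manip.snapshot("top"); np.savez("t7.npz",**d)
cv2.imwrite("pics/t7.png",cv2.resize(d["frame"][130:245,270:430],None,fx=4.5,fy=4.5,interpolation=cv2.INTER_CUBIC)[:,:,::-1])
s=manip.sense(); print(s["t"],s["tcp_pos"],s["tool_rot"],s["force"]); print(go(s,[.5495,-.0053,.17],90.75))
E
```

```text
7.15 [ 0.55080568 -0.00532277  0.25139272] [-6.65877636e-03  9.99977214e-01  8.50571146e-04 -7.13579042e-04] [-0.14687059  0.13743162 -2.67092127]
(array([ 0.12, -0.01,  8.14,  0.01]), np.float64(90.76))
```

View pics/s7.png

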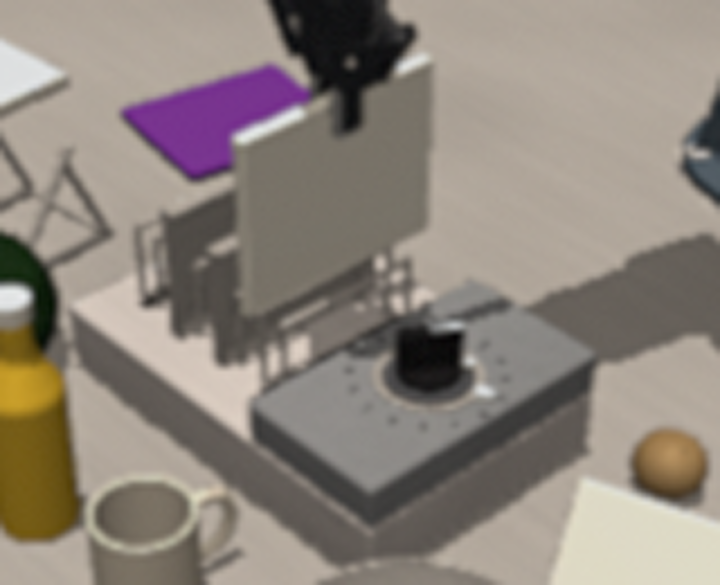

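View pics/t7.png

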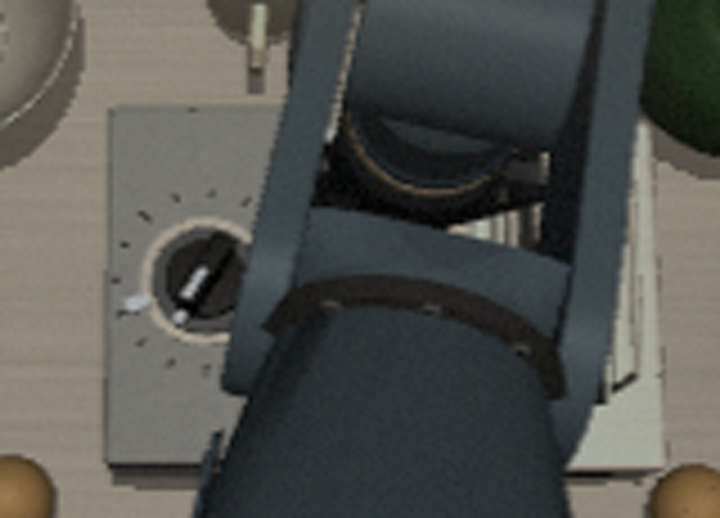

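Request:
{"op": "drive_tool", "data": {"deltas": [0.1,0,1,0,0.1,0,2,0,0.1,0,2.5,0,0.1,0,3,0,0.1,0,3.5,0,0.1,0,3.5,0]}}

```text
t: 7.75
tcp_pos: [0.5492, -0.0052, 0.2154]
tool_rot: [-0.007, 1.0, 0.001, -0.002]
force: [-0.6, 0.4, -2.9]
finger_gap: 0.131
```

```bash
python3 - <<'E'
from h import *
from station import manip
d=manip.snapshot("scene"); np.savez("s8.npz",**d)
cv2.imwrite("pics/s8.png",cv2.resize(d["frame"][130:230,255:355],None,fx=6,fy=6,interpolation=cv2.INTER_CUBIC)[:,:,::-1])
s=manip.sense(); print(s["t"],s["tcp_pos"],s["tool_rot"],s["force"],s["ft_torque"],s["finger_gap"]); print(go(s,[.5495,-.0053,.17],90.75))
E
```

```text
7.8 [ 0.54952305 -0.00521747  0.21592381] [-6.66984786e-03  9.99976569e-01  9.63399585e-04 -1.20271484e-03] [ 0.60000427  0.79084703 -2.37586955] [ 0.0153688  -0.00799244 -0.04005705] 0.12737298736044467
(array([-0.01, -0.02,  4.59,  0.01]), np.float64(90.76))
```

View pics/s8.png

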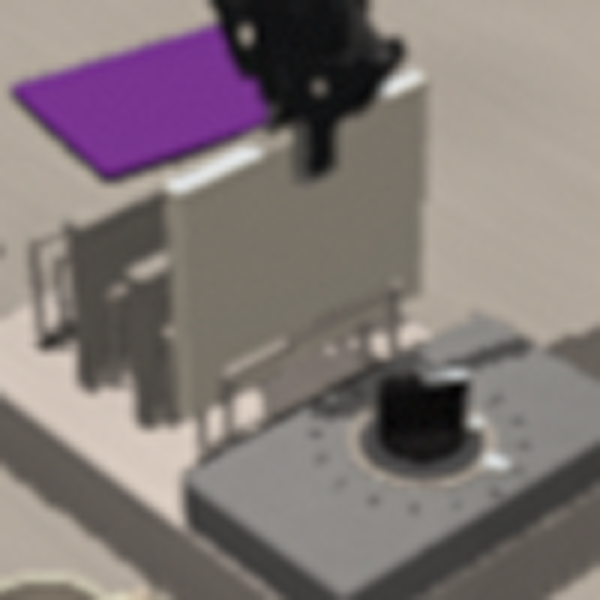

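Request:
{"op": "drive_tool", "data": {"deltas": [0,0,1,0,0,0,2,0,0,0,3,0,0,0,3.8,0,0,0,4.1,0,0,0,4.1,0]}}

```text
t: 8.4
tcp_pos: [0.5493, -0.0051, 0.1745]
tool_rot: [-0.007, 1.0, 0.001, -0.002]
force: [-0.4, -0.6, -3.5]
finger_gap: 0.128
```

Request:
{"op": "drive_tool", "data": {"deltas": [0,0,0.1,0,0,0,0.2,0,0,0,0.3,0,0,0,0.4,0]}}

```text
t: 8.8
tcp_pos: [0.5499, -0.0052, 0.1735]
tool_rot: [-0.007, 1.0, 0.001, -0.0]
force: [-6.3, 0.3, 21.5]
finger_gap: 0.13
```

Request:
{"op": "drive_tool", "data": {"deltas": [0,0,-0.02,0,0,0,-0.02,0]}}

```text
t: 9.0
tcp_pos: [0.5505, -0.0053, 0.1744]
tool_rot: [-0.007, 1.0, 0.0, 0.001]
force: [-0.3, -0.6, -2.9]
finger_gap: 0.126
```

Request:
{"op": "drive_tool", "data": {"deltas": [0,0,0,0,0,0,0,0,0,0,0,0,0,0,0,0], "hand": 2.2}}

```text
t: 9.4
tcp_pos: [0.5506, -0.0053, 0.1743]
tool_rot: [-0.007, 1.0, 0.0, 0.001]
force: [-0.1, 0.4, -0.2]
finger_gap: 0.256
```

```bash
python3 - <<'E'
from h import *
from station import manip
d=manip.snapshot("wrist"); np.savez("w9.npz",**d); cv2.imwrite("pics/w9.png",d["frame"][:,:,::-1])
s=manip.sense(); print(s["t"],s["tcp_pos"],s["tool_rot"],s["force"],s["ft_torque"],s["finger_gap"]*85)
E
```

```text
9.45 [ 0.55053832 -0.00531441  0.17431352] [-6.80820498e-03  9.99976528e-01  4.83431509e-04  5.97580403e-04] [0.55153225 0.30062591 0.26532409] [-0.01221034 -0.00805594 -0.04211976] 22.07826564509569
```

View pics/w9.png

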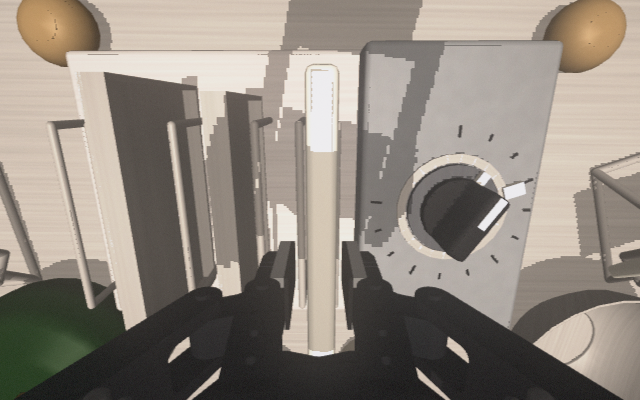

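Request:
{"op": "drive_tool", "data": {"deltas": [0,0,-2,0,0,0,-6,0,0,0,-10,0,0,0,-14,0,0,0,-16,0,0,0,-16,0]}}

```text
t: 10.05
tcp_pos: [0.5523, -0.0058, 0.3381]
tool_rot: [-0.007, 1.0, -0.0, 0.005]
force: [0.9, 0.6, -0.7]
finger_gap: 0.256
```

```bash
python3 - <<'E'
from h import *
from station import manip
d=manip.snapshot("wrist"); np.savez("w10.npz",**d); cv2.imwrite("pics/w10.png",d["frame"][:,:,::-1])
s=manip.sense(); print(s["t"],s["tcp_pos"],s["force"])
p=ST+Sn*.006; p[2]=.23; print(p,go(s,p,20.4),go(s,p,200.4))
E
```

```text
10.1 [ 0.55098716 -0.00558773  0.33568235] [-0.21440412  0.91513925 -0.8987033 ]
[0.55462369 0.31769143 0.23      ] (array([-0.76, 32.32, 10.58, 70.38]), np.float64(90.78)) (array([  -0.76,   32.32,   10.58, -109.62]), np.float64(90.78))
```

View pics/w10.png

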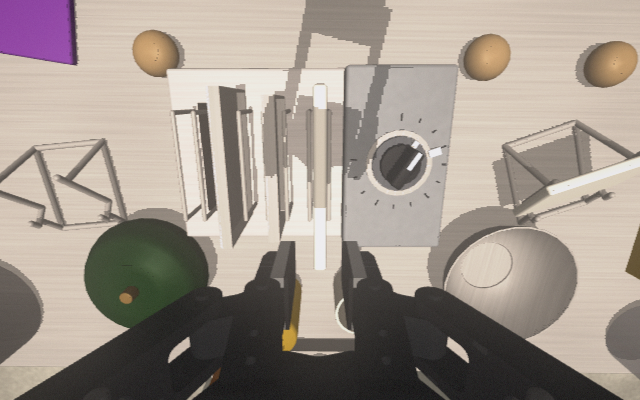

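```bash
python3 - <<'E'
from h import *
d=load("w10.npz"); f=d["frame"]
cv2.imwrite("pics/w10a.png",cv2.resize(f[60:280,230:350],None,fx=6,fy=2.7,interpolation=cv2.INTER_CUBIC)[:,:,::-1])
print(ray(d,320,84,.2),ray(d,320,270,.2))
W=cloud(d)
g=cv2.cvtColor(f,cv2.COLOR_RGB2GRAY)
print(f[262:276,320].tolist()); print(f[80:88,320].tolist()); print(W[120:260:20,320].round(4).tolist())
E
```

```text
[ 0.4669178  -0.00470904  0.2       ] [ 0.63463976 -0.00221934  0.2       ]
[[237, 236, 239], [237, 236, 238], [237, 237, 238], [237, 236, 238], [237, 236, 239], [237, 236, 238], [237, 236, 238], [237, 236, 234], [225, 216, 201], [223, 213, 197], [221, 210, 195], [219, 207, 192], [219, 206, 191], [218, 206, 191]]
[[237, 232, 224], [236, 233, 226], [236, 232, 224], [177, 164, 155], [196, 183, 167], [235, 235, 224], [237, 236, 236], [236, 236, 237]]
[[0.4952, -0.0043, 0.1995], [0.5118, -0.004, 0.1994], [0.5286, -0.0038, 0.2007], [0.5465, -0.0035, 0.1997], [0.565, -0.0032, 0.1992], [0.5843, -0.003, 0.1985], [0.6039, -0.0027, 0.1991]]
```

View pics/w10a.png

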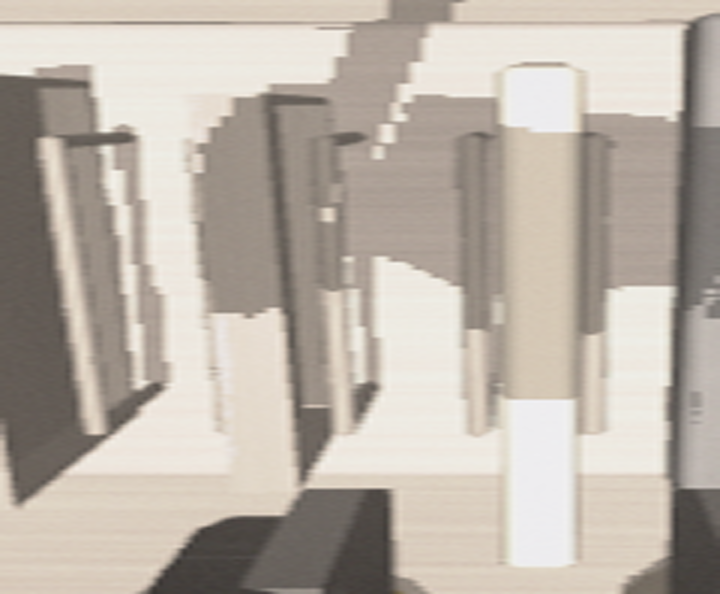

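```bash
python3 - <<'E'
from h import *
d=load("w10.npz")
for x in (472,597):
  a=ray(d,230+x/6,60+134/2.7-.3,.125);b=ray(d,230+x/6,60+434/2.7-.3,.125); print(a,b,(a+b)/2)
E
```

```text
[ 0.48843827 -0.01589987  0.125     ] [ 0.61225305 -0.01529846  0.125     ] [ 0.55034566 -0.01559916  0.125     ]
[0.48815166 0.00590449 0.125     ] [0.61192803 0.00877822 0.125     ] [0.55003984 0.00734136 0.125     ]
```

Request:
{"op": "drive_tool", "data": {"deltas": [0,5,0,8,0,10,2,16,-0.4,15,5,25,-0.8,20,7,33,-0.8,25,9,42,-0.8,30,10,50,-0.8,32.3,10.6,58,-0.8,32.3,10.6,66,-0.8,32.3,10.6,70.4,-0.8,32.3,10.6,70.4,-0.8,32.3,10.6,70.4], "hand": 7, "squeeze": 40}}

```text
t: 11.2
tcp_pos: [0.5542, 0.3171, 0.2281]
tool_rot: [0.57, 0.822, 0.0, 0.001]
force: [-0.3, -0.6, 0.4]
finger_gap: 0.822
```

```bash
python3 - <<'E'
from h import *
from station import manip
d=manip.snapshot("wrist"); np.savez("w11.npz",**d); cv2.imwrite("pics/w11.png",d["frame"][:,:,::-1])
s=manip.sense(); print(s["t"],s["tcp_pos"],s["force"],s["finger_gap"])
p=ST+Sn*.006; p[2]=.112; print(p,go(s,p,20.4))
print(proj(d,[[.5257,.3799,.135],[.5722,.2513,.135],p]).round(1))
E
```

```text
11.25 [0.55453998 0.31692625 0.22863043] [ 0.31357844  0.27311315 -0.17086304] 0.8188803208558361
[0.55462369 0.31769143 0.112     ] (array([9.000e-02, 1.000e-02, 1.166e+01, 4.000e-02]), np.float64(20.44))
[[310.3 108.6]
 [309.8 283.7]
 [318.  194.9]]
```

View pics/w11.png

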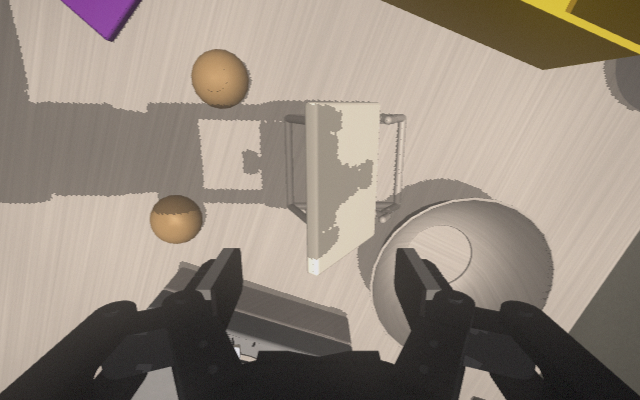

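```bash
python3 - <<'E'
from h import *
d=load("w11.npz"); W=cloud(d); f=d["frame"]
m=np.zeros((400,640),np.uint8); cv2.fillPoly(m,[np.array([(325,110),(372,110),(370,225),(325,260)])],1)
P=W[(m>0)&(d["depth"]>0)]; c=P.mean(0); n=np.linalg.svd(P-c,full_matrices=False)[2][2]; n*=np.sign(n[2]); print(c,n,np.degrees(np.arctan2(n[1],n[0])))
o=-d["R"].T@d["t"]
for u,v in [(318,102.5),(379,103),(319,273),(376,232)]:
    w=np.array([(u-d["cx"])/d["fx"],(v-d["cy"])/d["fy"],1])@d["R"]; print(o+w*((c-o)@n)/(w@n))
cv2.imwrite("pics/w11a.png",cv2.resize(f[90:290,280:400],None,fx=5,fy=3,interpolation=cv2.INTER_CUBIC)[:,:,::-1])
E
```

```text
[0.5756226  0.3361148  0.08966758] [0.76606541 0.28957022 0.57384046] 20.706428237762246
[0.52926674 0.38561629 0.12657237]
[0.58428303 0.40609103 0.04279481]
[0.57756452 0.25845306 0.12626467]
[0.63623003 0.28083386 0.03665364]
```

View pics/w11a.png

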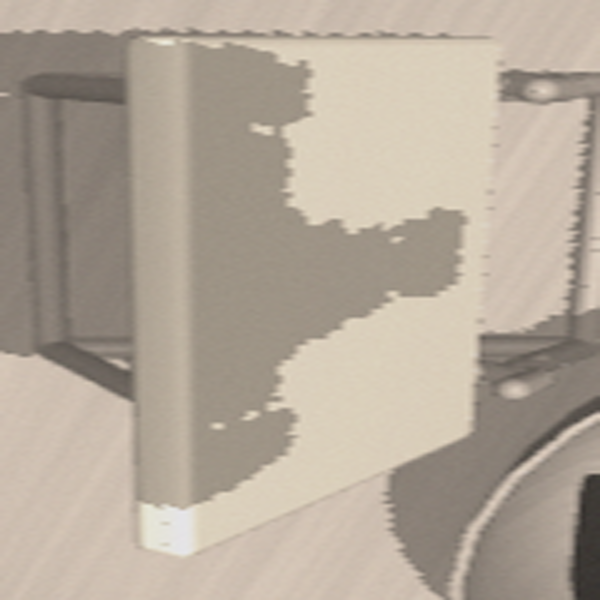

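```bash
cat >> h.py <<'E'
St=np.array([-Sn[1],Sn[0],0]); ST2=ST+Sn*.002+St*.0033; ST2[2]=.131
E
python3 - <<'E'
from h import *
from station import manip
s=manip.sense()
p=ST2+Sn*.004; p[2]=.108; print(p,go(s,p,20.5))
E
```

```text
[0.5534734  0.32078446 0.108     ] (array([ 4.200e-01,  1.000e-02,  1.206e+01, -6.000e-02]), np.float64(20.44))
```

Request:
{"op": "drive_tool", "data": {"deltas": [0.4,0,4,0,0.4,0,8,0,0.4,0,11,0,0.4,0,12,0,0.4,0,12,0]}}

```text
t: 11.75
tcp_pos: [0.5527, 0.3197, 0.1072]
tool_rot: [0.571, 0.821, -0.001, 0.0]
force: [-0.1, 0.3, 0.6]
finger_gap: 0.818
```

Request:
{"op": "drive_tool", "data": {"deltas": [0,0,0,0,0,0,0,0,0,0,0,0,0,0,0,0], "hand": 4}}

```text
t: 12.15
tcp_pos: [0.5533, 0.32, 0.1084]
tool_rot: [0.57, 0.821, 0.0, 0.001]
force: [0.7, -1.1, -0.0]
finger_gap: 0.471
```

```bash
python3 - <<'E'
from h import *
from station import manip
d=manip.snapshot("wrist"); cv2.imwrite("pics/w12.png",d["frame"][:,:,::-1])
s=manip.sense(); print(s["t"],s["tcp_pos"],s["force"],s["finger_gap"]*85)
E
```

```text
12.2 [0.55312023 0.31991606 0.10814113] [-0.6176137   1.01242534  1.11742125] 39.7981293190532
```

View pics/w12.png

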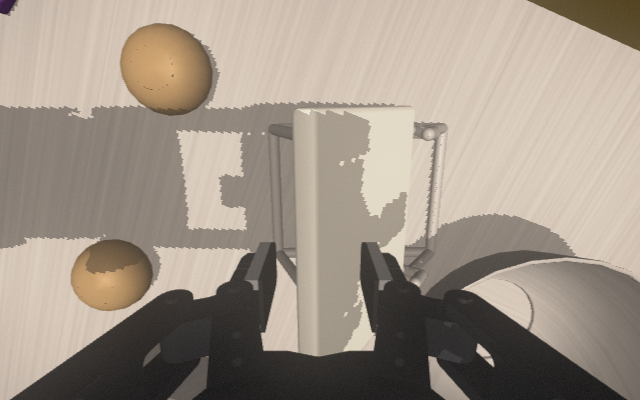

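Request:
{"op": "drive_tool", "data": {"deltas": [0,0.6,-0.2,0,0,1.2,-0.5,0,0,1.8,-0.8,0,0,2.3,-1.0,0,0,2.6,-1.1,0,0,2.6,-1.1,0]}}

```text
t: 12.8
tcp_pos: [0.5782, 0.3292, 0.1193]
tool_rot: [0.57, 0.821, 0.0, 0.001]
force: [-1.6, -0.1, -0.0]
finger_gap: 0.468
```

Request:
{"op": "drive_tool", "data": {"deltas": [0,0,0,0,0,0,0,0,0,0,0,0,0,0,0,0,0,0,0,0], "hand": 0, "squeeze": 40}}

```text
t: 13.3
tcp_pos: [0.5821, 0.3306, 0.1211]
tool_rot: [0.571, 0.821, 0.004, 0.004]
force: [5.0, 1.4, 1.4]
finger_gap: 0.175
```

```bash
python3 - <<'E'
from h import *
from station import manip
d=manip.snapshot("wrist"); cv2.imwrite("pics/w13.png",d["frame"][:,:,::-1])
s=manip.sense(); print(s["t"],s["tcp_pos"],s["force"],s["ft_torque"],s["finger_gap"]*85)
E
```

```text
13.35 [0.58216413 0.330591   0.12104889] [4.68667884 2.06780154 1.63301744] [ 0.53400182 -1.28698784  0.04084589] 14.961573590119912
```

View pics/w13.png

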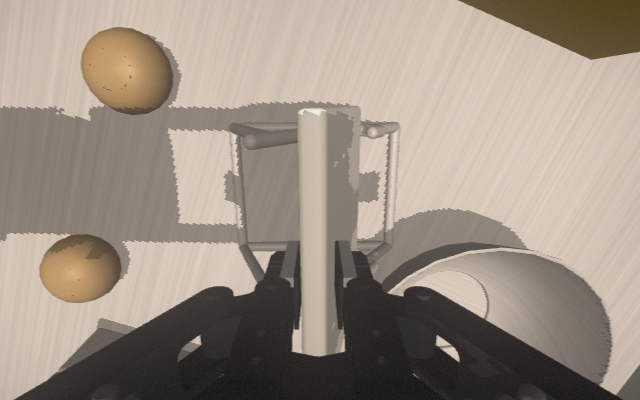

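Request:
{"op": "drive_tool", "data": {"deltas": [0,-0.1,-0.4,0,0,-0.2,-0.8,0,0,-0.4,-1.3,0,0,-0.6,-2,0,0,-0.8,-3,0,0,-0.8,-4,0,0,-0.8,-4,0]}}

```text
t: 14.05
tcp_pos: [0.5746, 0.3279, 0.1634]
tool_rot: [0.571, 0.821, 0.005, 0.005]
force: [3.8, -0.0, 3.3]
finger_gap: 0.134
```

```bash
python3 - <<'E'
from h import *
from station import manip
d=manip.snapshot("wrist"); cv2.imwrite("pics/w14.png",d["frame"][:,:,::-1])
s=manip.sense(); print(s["t"],s["tcp_pos"],s["force"],s["ft_torque"],s["finger_gap"]*85)
E
```

```text
14.1 [0.57464255 0.32797361 0.16282883] [3.16677767 0.53292776 4.62514227] [ 0.29609836 -0.82576836 -0.03614284] 11.194257166480353
```

View pics/w14.png

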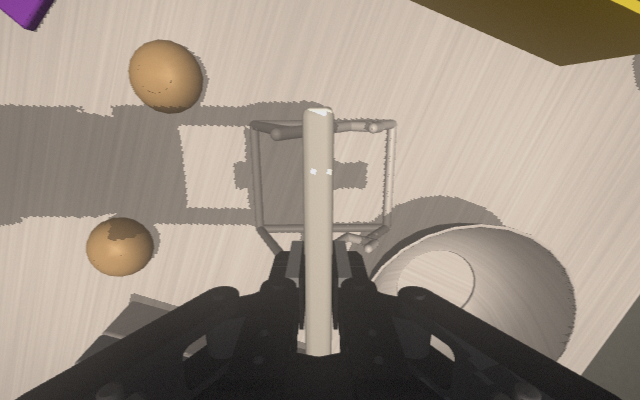

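Request:
{"op": "drive_tool", "data": {"deltas": [0,0.4,-2,0,0,0.4,-4,0,0,0.4,-7,0,0,0.4,-10,0,0,0.4,-12,0,0,0.4,-12,0,0,0.4,-12,0], "squeeze": 60}}

```text
t: 14.8
tcp_pos: [0.5745, 0.3282, 0.2809]
tool_rot: [0.57, 0.821, 0.003, 0.003]
force: [-0.3, -0.7, -1.8]
finger_gap: 0.122
```

```bash
python3 - <<'E'
from h import *
from station import manip
d=manip.snapshot("wrist"); cv2.imwrite("pics/w15.png",d["frame"][:,:,::-1]); np.savez("w15.npz",**d)
t=manip.snapshot("scene"); cv2.imwrite("pics/s15.png",t["frame"][:,:,::-1])
s=manip.sense(); print(s["t"],s["tcp_pos"],s["force"],s["ft_torque"],s["finger_gap"]*85)
R=Ro.from_quat(s["tool_rot"]).as_matrix(); print(R.round(4))
print(go(s,[.552,-.149,.30],90.8),go(s,[.552,-.149,.30],-89.2),s["q"])
E
```

```text
14.9 [0.57458641 0.32817658 0.27989205] [ 0.52703617  0.77035272 -2.25727209] [-0.03463613  0.04922596 -0.02884755] 10.56658337027799
[[-0.349   0.9371  0.0069]
 [ 0.9371  0.349   0.0012]
 [-0.0013  0.0069 -1.    ]]
(array([-43.93, -18.76,  -2.08, -70.37]), np.float64(20.43)) (array([-43.93, -18.76,  -2.08, 109.63]), np.float64(20.43)) [ 3.50963426e-01  5.30466324e-01  1.28279211e+00 -1.29650222e-03
  1.32142326e+00 -5.24343706e-03]
```

View pics/w15.png

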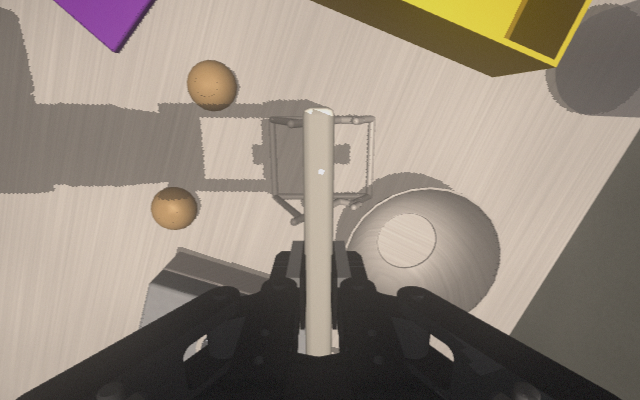

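View pics/s15.png

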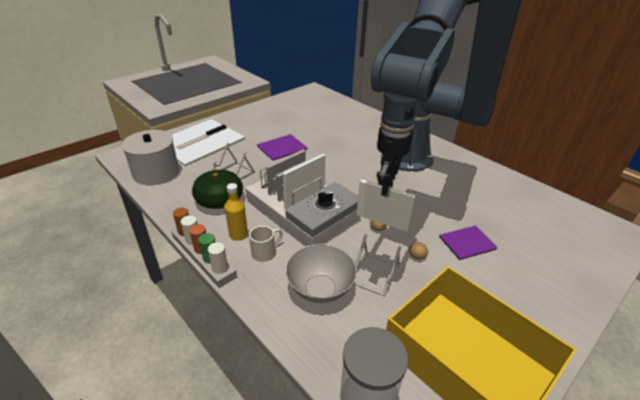

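```bash
python3 - <<'E'
from h import *
d=load("w15.npz"); W=cloud(d); f=d["frame"]
for v in (108,112,116,120,140,160,180,200,220,235): print(v,W[v,319].round(4))
print(f[100:114,319].tolist())
from station import manip
s=manip.sense(); R=Ro.from_quat(s["tool_rot"]).as_matrix(); 
for v in (107,111,115,140,220): print(v,(R.T@(W[v,319]-s["tcp_pos"])).round(4))
print((R.T@(ray(d,319,111,.3055)-s["tcp_pos"])).round(4))
E
```

```text
108 [0.5507 0.3944 0.299 ]
112 [0.5511 0.3931 0.2992]
116 [0.5516 0.3918 0.3005]
120 [0.5521 0.3905 0.3009]
140 [0.5546 0.3839 0.3018]
160 [0.5572 0.3769 0.3013]
180 [0.56   0.3695 0.3002]
200 [0.5626 0.3623 0.3012]
220 [0.5655 0.3546 0.3014]
235 [0.5678 0.3483 0.3005]
[[209, 195, 180], [208, 193, 179], [205, 190, 176], [204, 190, 176], [143, 132, 123], [135, 125, 117], [128, 120, 111], [141, 134, 121], [191, 179, 162], [228, 221, 205], [229, 228, 217], [191, 178, 163], [189, 178, 161], [193, 180, 165]]
107 [ 0.0708  0.0008 -0.0184]
111 [ 0.0694  0.0008 -0.0208]
115 [ 0.068   0.0008 -0.0208]
140 [ 0.0592  0.0008 -0.022 ]
220 [ 0.0279  0.0008 -0.0215]
[ 0.0695  0.0008 -0.0257]
```

Request:
{"op": "drive_tool", "data": {"deltas": [-3,-1,-3,0,-8,-3,-4.5,0,-13,-5.5,-4.5,-8,-18,-7.5,-4.5,-16,-23,-9.5,-4.5,-24,-28,-12,-4.5,-33,-33,-14,-4.5,-42,-38,-16.5,-4.5,-50,-42,-18.5,-4.5,-59,-43.9,-18.8,-4.5,-67,-43.9,-18.8,-4.5,-70.4,-43.9,-18.8,-4.5,-70.4]}}

```text
t: 16.1
tcp_pos: [0.5502, -0.1521, 0.322]
tool_rot: [-0.005, 1.0, 0.001, 0.001]
force: [1.1, 1.2, -2.5]
finger_gap: 0.127
```

Request:
{"op": "drive_tool", "data": {"deltas": [0,0,0,0,0,0,0,0]}}

```text
t: 16.3
tcp_pos: [0.5493, -0.151, 0.3205]
tool_rot: [-0.005, 1.0, 0.002, -0.0]
force: [-0.1, 1.7, -2.1]
finger_gap: 0.124
```

```bash
python3 - <<'E'
from h import *
from station import manip
d=manip.snapshot("wrist"); cv2.imwrite("pics/w16.png",d["frame"][:,:,::-1]); np.savez("w16.npz",**d)
s=manip.sense(); print(s["t"],s["tcp_pos"],s["force"],s["ft_torque"],s["finger_gap"]*85)
R=Ro.from_quat(s["tool_rot"]).as_matrix(); print(R.round(4))
print(go(s,[.552,-.149,.23],90.75))
E
```

```text
16.35 [ 0.5496165  -0.15074265  0.32095196] [ 0.43140871 -0.36560892 -1.44941975] [0.04904771 0.00386682 0.00255423] 10.573259394655024
[[-9.999e-01 -1.110e-02  6.000e-04]
 [-1.110e-02  9.999e-01  3.600e-03]
 [-6.000e-04  3.500e-03 -1.000e+00]]
(array([-0.23,  0.14,  9.1 , -0.12]), np.float64(90.63))
```

View pics/w16.png

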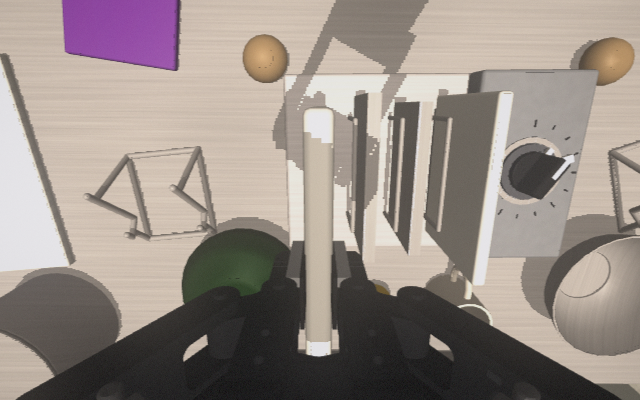

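```bash
python3 - <<'E'
from h import *
from station import manip
d=load("w16.npz");f=d["frame"]
cv2.imwrite("pics/w16a.png",cv2.resize(f[65:260,275:475],None,fx=4,fy=3,interpolation=cv2.INTER_CUBIC)[:,:,::-1])
s=manip.sense();print(go(s,[.5527,-.149,.235],90.75))
E
```

```text
(array([-0.3 ,  0.14,  8.6 , -0.12]), np.float64(90.63))
```

View pics/w16a.png

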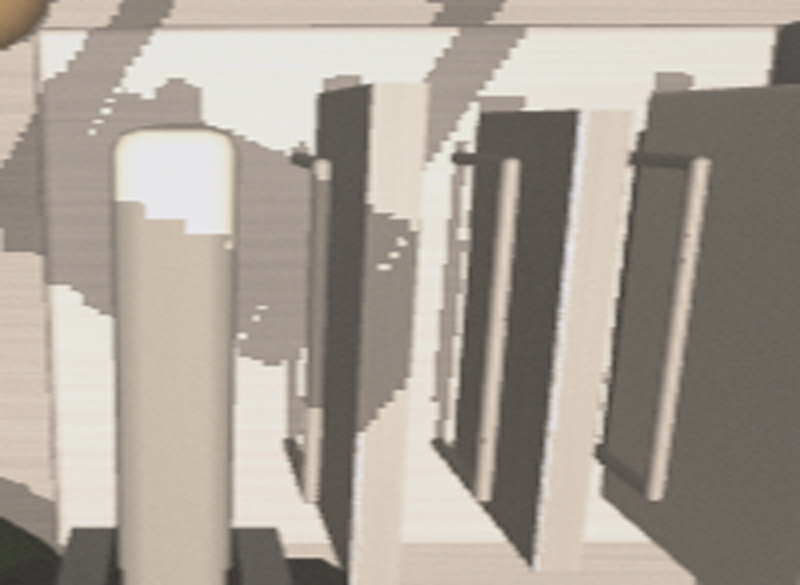

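```bash
python3 - <<'E'
from h import *
d=load("w16.npz")
A=lambda x,y:(275+x/4-.37,65+y/3-.33)
for (x0,y0),(x1,y1),l in [((322,160),(312,500),-.092),((510,160),(484,500),-.044),((700,158),(655,500),.004)]:
    a=ray(d,*A(x0,y0),.125);b=ray(d,*A(x1,y1),.125); m=(a+b)/2; print(l,a.round(4),b.round(4),m.round(4),"slot_end y",m[1]-(l+.129), "yaw",np.degrees(np.arctan2(b[1]-a[1],b[0]-a[0])))
print(ray(d,*A(44,60),.06),ray(d,*A(58,540),.06))
W=cloud(d); print(W[150:231:20,318].round(4))
E
```

```text
-0.092 [ 0.491  -0.1128  0.125 ] [ 0.6129 -0.1106  0.125 ] [ 0.552  -0.1117  0.125 ] slot_end y -0.14868554988605936 yaw 1.0602822540916417
-0.044 [ 0.4906 -0.0656  0.125 ] [ 0.6126 -0.0629  0.125 ] [ 0.5516 -0.0642  0.125 ] slot_end y -0.1492195530381249 yaw 1.2729109977544844
0.004 [ 0.4895 -0.0179  0.125 ] [ 0.6122 -0.0154  0.125 ] [ 0.5508 -0.0166  0.125 ] slot_end y -0.14962997678482237 yaw 1.1502218731131233
[ 0.45646874 -0.18789453  0.06      ] [ 0.65854328 -0.18685498  0.06      ]
[[ 0.4951 -0.1508  0.3393]
 [ 0.5026 -0.1508  0.3402]
 [ 0.5102 -0.1507  0.3411]
 [ 0.5182 -0.1506  0.3414]
 [ 0.5269 -0.1505  0.3406]]
```

```bash
python3 - <<'E'
from h import *
from station import manip
s=manip.sense();print(go(s,[.5527,-.1494,.235],90.9))
E
```

```text
(array([-0.3 ,  0.1 ,  8.6 , -0.27]), np.float64(90.63))
```

Request:
{"op": "drive_tool", "data": {"deltas": [-0.3,0.1,3,-0.2,-0.3,0.1,6,-0.2,-0.3,0.1,8,-0.2,-0.3,0.1,8.6,-0.2,-0.3,0.1,8.6,-0.2]}}

```text
t: 16.85
tcp_pos: [0.5524, -0.1482, 0.2343]
tool_rot: [-0.008, 1.0, 0.002, -0.001]
force: [-0.5, 0.1, -2.4]
finger_gap: 0.127
```

```bash
python3 - <<'E'
from h import *
from station import manip
d=manip.snapshot("scene"); np.savez("s17.npz",**d)
cv2.imwrite("pics/s17.png",cv2.resize(d["frame"][110:230,230,None:] if 0 else d["frame"][110:230,230:350],None,fx=5,fy=5,interpolation=cv2.INTER_CUBIC)[:,:,::-1])
s=manip.sense(); print(s["t"],s["tcp_pos"],s["force"]); print(go(s,[.5527,-.1494,.20],90.9))
E
```

```text
16.9 [ 0.55314964 -0.14876829  0.23539205] [-0.15795814  0.04554616 -1.45036864]
(array([ 0.05, -0.07,  3.54, -0.01]), np.float64(90.89))
```

View pics/s17.png

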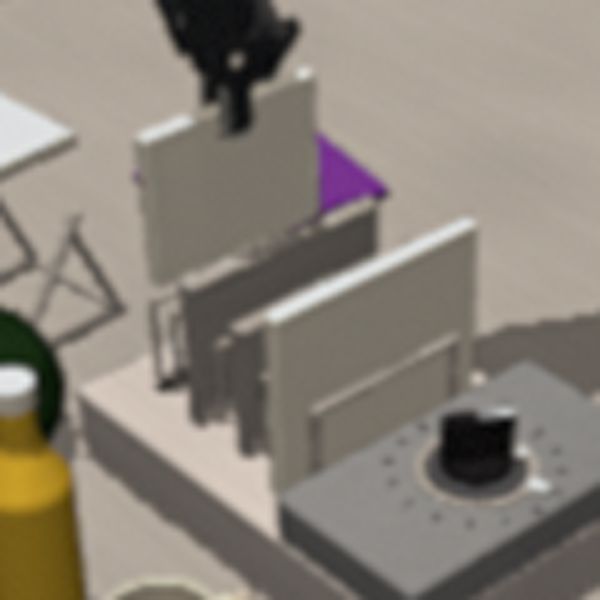

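Request:
{"op": "drive_tool", "data": {"deltas": [0,-0.05,1,0,0,-0.05,2,0,0,-0.05,2.5,0,0,-0.05,3,0,0,-0.05,3.7,0,0,-0.05,3.7,0]}}

```text
t: 17.5
tcp_pos: [0.5527, -0.1492, 0.1973]
tool_rot: [-0.008, 1.0, 0.002, -0.0]
force: [0.3, 0.1, -1.5]
finger_gap: 0.124
```

```bash
python3 - <<'E'
from h import *
from station import manip
d=manip.snapshot("scene"); np.savez("s18.npz",**d)
cv2.imwrite("pics/s18.png",cv2.resize(d["frame"][120:210,245:335],None,fx=6,fy=6,interpolation=cv2.INTER_CUBIC)[:,:,::-1])
d=manip.snapshot("wrist"); np.savez("w18.npz",**d)
cv2.imwrite("pics/w18.png",d["frame"][:,:,::-1])
s=manip.sense(); print(s["t"],s["tcp_pos"],s["force"],s["ft_torque"])
E
```

```text
17.6 [ 0.55307458 -0.14924081  0.19815621] [-0.79072536 -0.61193126 -0.90382377] [-0.12848323  0.06398349  0.02193518]
```

View pics/s18.png

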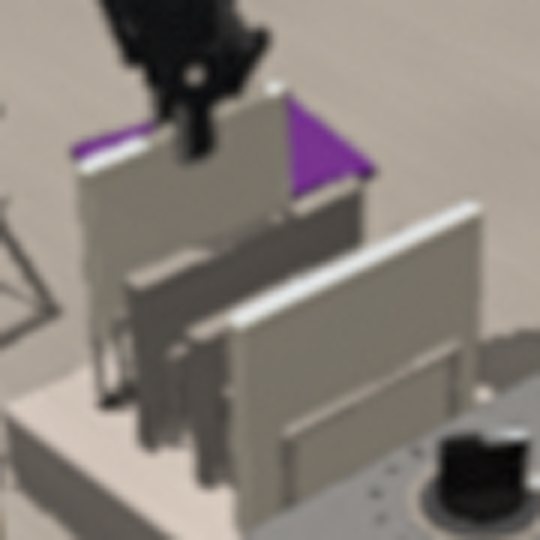

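View pics/w18.png

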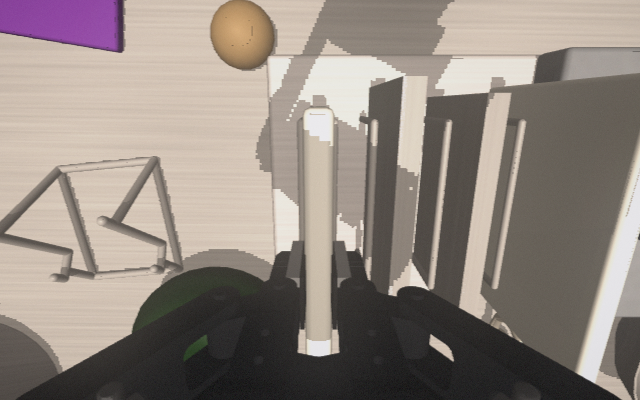

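Request:
{"op": "drive_tool", "data": {"deltas": [0,0,1,0,0,0,2,0,0,0,3,0,0,0,4,0,0,0,4.5,0,0,0,4.5,0]}}

```text
t: 18.2
tcp_pos: [0.5526, -0.1491, 0.152]
tool_rot: [-0.008, 1.0, 0.002, -0.001]
force: [-0.6, -0.5, -2.9]
finger_gap: 0.125
```

Request:
{"op": "drive_tool", "data": {"deltas": [0,0,0.1,0,0,0,0.2,0,0,0,0.3,0,0,0,0.4,0]}}

```text
t: 18.6
tcp_pos: [0.5528, -0.1492, 0.1495]
tool_rot: [-0.008, 1.0, 0.002, -0.0]
force: [-3.5, 0.3, 12.3]
finger_gap: 0.126
```

Floor contact (12 N); unload and release.

Request:
{"op": "drive_tool", "data": {"deltas": [0,0,0,0,0,0,0,0]}}

```text
t: 18.8
tcp_pos: [0.553, -0.1492, 0.1499]
tool_rot: [-0.008, 1.0, 0.002, 0.0]
force: [0.4, -0.7, -1.2]
finger_gap: 0.127
```

Request:
{"op": "drive_tool", "data": {"deltas": [0,0,0,0,0,0,0,0,0,0,0,0,0,0,0,0], "hand": 2.2}}

```text
t: 19.2
tcp_pos: [0.553, -0.1491, 0.1499]
tool_rot: [-0.008, 1.0, 0.002, 0.0]
force: [-0.9, 0.3, 0.1]
finger_gap: 0.259
```

Request:
{"op": "drive_tool", "data": {"deltas": [0,0,-1,0,0,0,-3,0,0,0,-7,0,0,0,-12,0,0,0,-16,0,0,0,-17,0,0,0,-17,0]}}

```text
t: 19.9
tcp_pos: [0.5539, -0.1501, 0.3227]
tool_rot: [-0.008, 1.0, 0.0, 0.003]
force: [0.3, 1.2, -0.7]
finger_gap: 0.256
```

```bash
python3 - <<'E'
from h import *
from station import manip
d=manip.snapshot("wrist"); cv2.imwrite("pics/w19.png",d["frame"][:,:,::-1]); np.savez("w19.npz",**d)
cv2.imwrite("pics/w19a.png",cv2.resize(d["frame"][60:270,270:400],None,fx=6,fy=2.8,interpolation=cv2.INTER_CUBIC)[:,:,::-1])
s=manip.sense(); print(s["t"],s["tcp_pos"],s["force"],s["finger_gap"])
W=cloud(d);print(W[130:250:20,318].round(4))
E
```

```text
19.95 [ 0.55278551 -0.14954476  0.32041543] [-0.25388154  0.14825325 -0.8906195 ] 0.26121783225049006
[[ 0.5056 -0.15    0.1705]
 [ 0.5234 -0.1497  0.1688]
 [ 0.5416 -0.1494  0.1698]
 [ 0.5608 -0.1491  0.1687]
 [ 0.5804 -0.1488  0.1692]
 [ 0.6007 -0.1485  0.1693]]
```

View pics/w19.png

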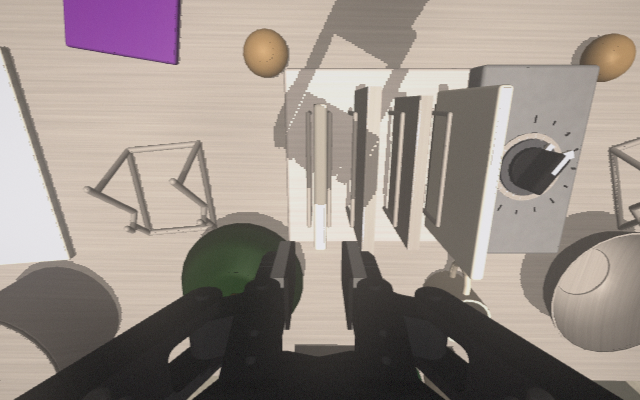

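View pics/w19a.png

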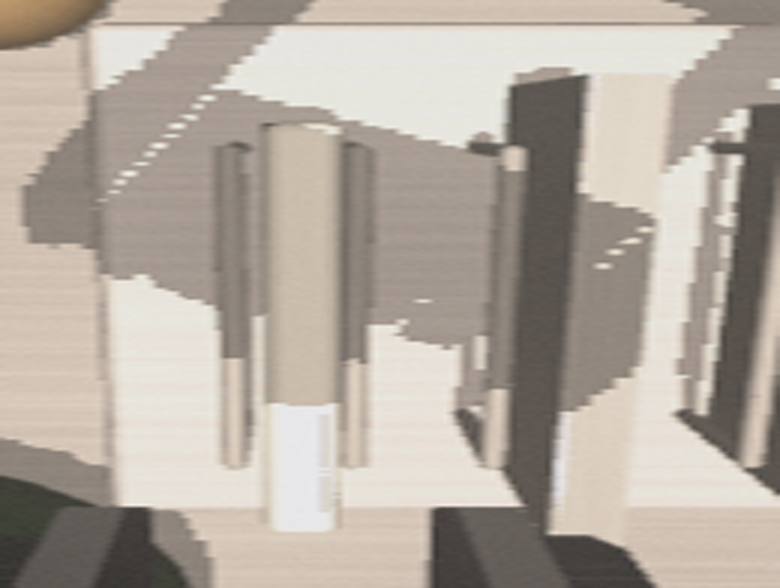

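```bash
python3 - <<'E'
from h import *
from station import manip
d=load("w19.npz")
A=lambda x,y:(270+x/6-.42,60+y/2.8-.32)
a,b=ray(d,*A(302,123),.17),ray(d,*A(302,530),.17); print(a,b,(a+b)/2)
for x0,x1 in [(232,234),(355,355)]:
  a,b=ray(d,*A(x0,144),.125),ray(d,*A(x1,468),.125); print((a+b)/2)
s=manip.sense(); print(go(s,[.5485,.0895,.25],59))
E
```

```text
[ 0.48318991 -0.14863156  0.17      ] [ 0.62043879 -0.14633952  0.17      ] [ 0.55181435 -0.14748554  0.17      ]
[ 0.5527475  -0.15934744  0.125     ]
[ 0.5524265  -0.13785654  0.125     ]
(array([ 0.06, 23.89,  7.11, 31.9 ]), np.float64(90.9))
```

Request:
{"op": "drive_tool", "data": {"deltas": [0,5,-1,8,0,10,-1,16,0,15,0,24,0,20,2,31.9,0,23.9,5,31.9,0,23.9,7.1,31.9,0,23.9,7.1,31.9,0,23.9,7.1,31.9], "hand": 4}}

```text
t: 20.75
tcp_pos: [0.5482, 0.0894, 0.2485]
tool_rot: [0.267, 0.964, 0.001, -0.002]
force: [-0.5, -0.0, 0.3]
finger_gap: 0.471
```

```bash
python3 - <<'E'
from h import *
from station import manip
d=manip.snapshot("wrist"); np.savez("w20.npz",**d); cv2.imwrite("pics/w20.png",d["frame"][:,:,::-1])
s=manip.sense(); print(s["t"],s["tcp_pos"])
print(proj(d,[[.5485,.0895,.137]]))
E
```

```text
20.8 [0.54932723 0.08883379 0.24984816]
[[317.23524578 197.26097897]]
```

View pics/w20.png

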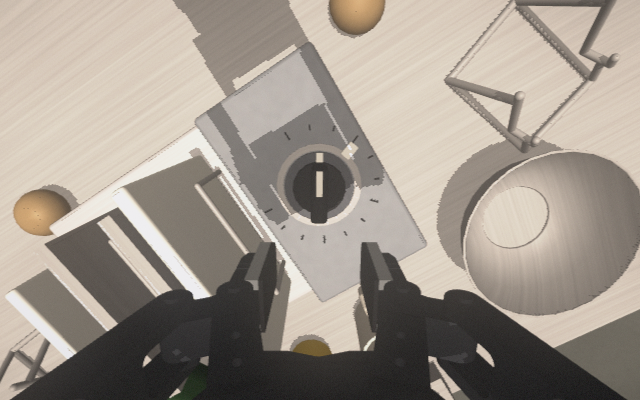

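```bash
python3 - <<'E'
from h import *
d=load("w20.npz"); f=d["frame"]
cv2.imwrite("pics/w20a.png",cv2.resize(f[125:240,260:380],None,fx=6,fy=5,interpolation=cv2.INTER_CUBIC)[:,:,::-1])
E
```

```text
(no output)
```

View pics/w20a.png

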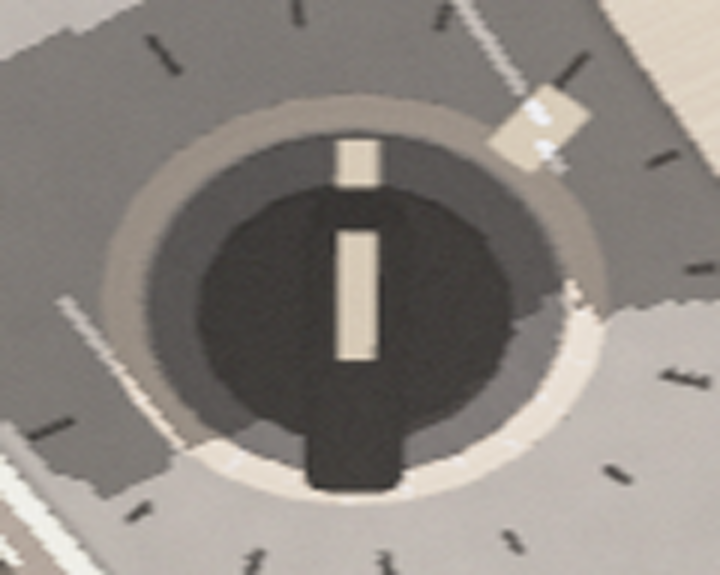

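```bash
python3 - <<'E'
from h import *
from station import manip
d=load("w20.npz")
A=lambda x,y:(260+x/6-.42,125+y/5-.4)
c=ray(d,*A(355,300),.0965); t=ray(d,*A(540,130),.099)
q0=[ray(d,*A(x,y),.107) for x,y in [(358,163)]][0]
l0,l1=ray(d,*A(357,232),.137),ray(d,*A(357,360),.137)
bt=ray(d,*A(353,490),.137)
yw=lambda v:np.degrees(np.arctan2(v[1],v[0]))
print(c,t,np.linalg.norm(t-c),q0,l0,l1,bt)
print("tab",yw(t-c),"nose",yw(q0-c),"line",yw(l0-l1),"bar",yw(l0-bt))
s=manip.sense(); print(go(s,[.5485,.0895,.112],yw(l0-l1)-90))
# tab edges corners
for x,y in [(487,142),(530,172),(593,115),(550,85)]: print(yw(ray(d,*A(x,y),.099)-c))
E
```

```text
[0.5484204  0.09109135 0.0965    ] [0.53539698 0.13096427 0.099     ] 0.042020344088690244 [0.52547205 0.105347   0.107     ] [0.53082926 0.10183908 0.137     ] [0.54879274 0.09106036 0.137     ] [0.56759526 0.07913661 0.137     ]
tab 108.08823193627843 nose 148.15120028290593 line 149.03477944581238 bar 148.30527672282807
(array([ 0.09, -0.02, 13.78, -0.08]), np.float64(58.96))
115.40880050813206
101.73312235242892
103.26072144735498
113.06103322472288
```

Request:
{"op": "drive_tool", "data": {"deltas": [0.1,0,4,0,0.1,0,8,0,0.1,0,11,0,0.1,0,13,0,0.1,0,13.6,0,0.1,0,13.6,0]}}

```text
t: 21.4
tcp_pos: [0.5493, 0.0886, 0.1141]
tool_rot: [0.268, 0.963, 0.001, 0.0]
force: [-0.6, 0.3, 0.0]
finger_gap: 0.47
```

Request:
{"op": "drive_tool", "data": {"deltas": [0,0,0,0,0,0,0,0,0,0,0,0,0,0,0,0,0,0,0,0], "hand": 0, "squeeze": 30}}

```text
t: 21.9
tcp_pos: [0.5511, 0.0884, 0.116]
tool_rot: [0.268, 0.963, 0.002, 0.002]
force: [0.7, -0.2, 7.3]
finger_gap: 0.157
```

```bash
python3 - <<'E'
from h import *
from station import manip
d=manip.snapshot("wrist"); np.savez("w21.npz",**d); cv2.imwrite("pics/w21.png",d["frame"][:,:,::-1])
s=manip.sense(); print(s["t"],s["tcp_pos"],s["force"],s["ft_torque"],s["finger_gap"]*85,go(s,s["tcp_pos"],0))
E
```

```text
21.95 [0.55113534 0.08842609 0.11600633] [ 0.42920885 -1.05757489  5.85706039] [-0.18876762 -0.04425345 -0.08227021] 13.294251973763634 (array([ 0.  ,  0.  ,  0.  , 58.89]), np.float64(58.89))
```

View pics/w21.png

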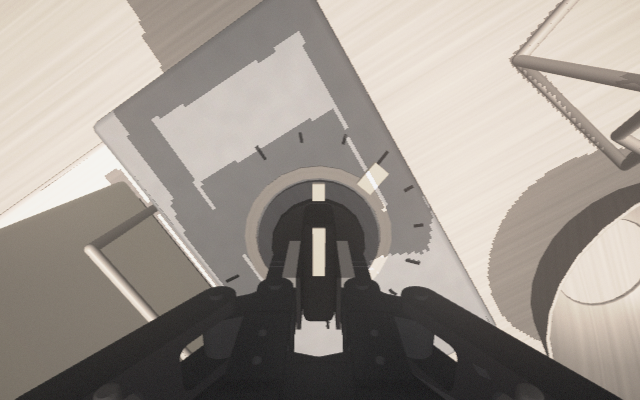

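Request:
{"op": "drive_tool", "data": {"deltas": [0.3,0,-0.3,0,0.3,0,-0.3,0,0.3,0,-0.3,0], "hand": 2.4}}

```text
t: 22.25
tcp_pos: [0.5481, 0.0902, 0.119]
tool_rot: [0.268, 0.963, 0.002, 0.002]
force: [-0.1, -0.6, -1.2]
finger_gap: 0.28
```

Request:
{"op": "drive_tool", "data": {"deltas": [0,0,0,0,0,0,0,0,0,0,0,0,0,0,0,0], "hand": 0}}

```text
t: 22.65
tcp_pos: [0.548, 0.0903, 0.119]
tool_rot: [0.268, 0.963, 0.002, 0.002]
force: [-0.7, 1.4, 1.6]
finger_gap: 0.154
```

```bash
python3 - <<'E'
from h import *
from station import manip
s=manip.sense(); print(s["t"],s["tcp_pos"],s["force"],s["ft_torque"],s["finger_gap"]*85,go(s,[.5485,.0893,.119],18.4))
E
```

```text
22.65 [0.54795629 0.09029617 0.11901323] [-0.7081429   1.40081345  1.59799572] [0.11251964 0.06463621 0.08300205] 13.097920912378767 (array([-0.1 , -0.06,  0.  , 40.5 ]), np.float64(58.9))
```

Request:
{"op": "drive_tool", "data": {"deltas": [0,0,0,5,0,0,0,10,0,0,0,15,0,0,0,20,0,0,0,25,0,0,0,30,0,0,0,34,0,0,0,38,0,0,0,40.5,0,0,0,40.5,0,0,0,40.5]}}

```text
t: 23.75
tcp_pos: [0.5487, 0.0909, 0.119]
tool_rot: [0.585, 0.811, 0.003, 0.002]
force: [2.6, 4.5, -0.8]
finger_gap: 0.157
```

```bash
python3 - <<'E'
from h import *
from station import manip
d=manip.snapshot("wrist"); np.savez("w22.npz",**d); cv2.imwrite("pics/w22.png",d["frame"][:,:,::-1])
s=manip.sense(); print(s["t"],s["tcp_pos"],s["force"],s["ft_torque"],s["finger_gap"]*85,go(s,[.5485,.0893,.119],18.4))
E
```

```text
23.8 [0.54872916 0.09091918 0.11905248] [2.68546481 4.74636222 0.50508817] [ 0.74009982 -0.3920841   0.02820378] 13.485591922278829 (array([-0.15, -0.07,  0.  ,  0.01]), np.float64(18.41))
```

View pics/w22.png

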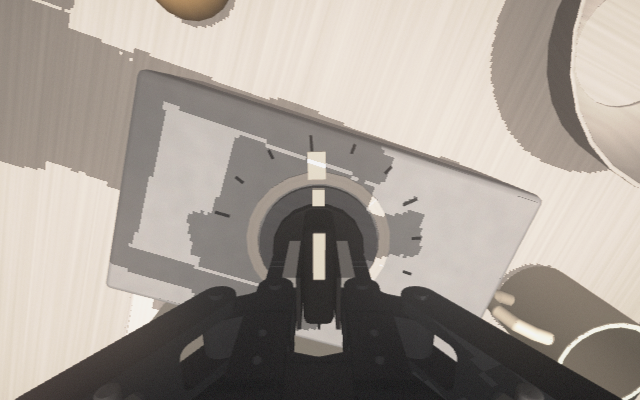

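Pointer nose (319,198) now lines up with the tab (317,166). Releasing, then I'll back off and measure.

Request:
{"op": "drive_tool", "data": {"deltas": [0,0,0,0,0,0,0,0,0,0,0,0,0,0,0,0], "hand": 3.2}}

```text
t: 24.2
tcp_pos: [0.5484, 0.0906, 0.119]
tool_rot: [0.585, 0.811, 0.003, 0.002]
force: [-0.7, -1.0, 0.6]
finger_gap: 0.376
```

Request:
{"op": "drive_tool", "data": {"deltas": [0,0,-2,0,0,0,-5,0,0,0,-9,0,0,0,-13,0,0,0,-13,0]}}

```text
t: 24.7
tcp_pos: [0.5513, 0.09, 0.2548]
tool_rot: [0.585, 0.811, 0.006, 0.007]
force: [0.9, -0.4, 0.4]
finger_gap: 0.372
```

```bash
python3 - <<'E'
from h import *
from station import manip
d=manip.snapshot("wrist"); np.savez("w23.npz",**d); 
cv2.imwrite("pics/w23.png",d["frame"][:,:,::-1])
cv2.imwrite("pics/w23a.png",cv2.resize(d["frame"][120:250,250:390],None,fx=5,fy=4.5,interpolation=cv2.INTER_CUBIC)[:,:,::-1])
s=manip.sense(); print(s["t"],s["tcp_pos"],s["force"])
E
```

```text
24.75 [0.54942991 0.08998596 0.25202511] [0.12255418 0.84851194 0.02937879]
```

View pics/w23a.png

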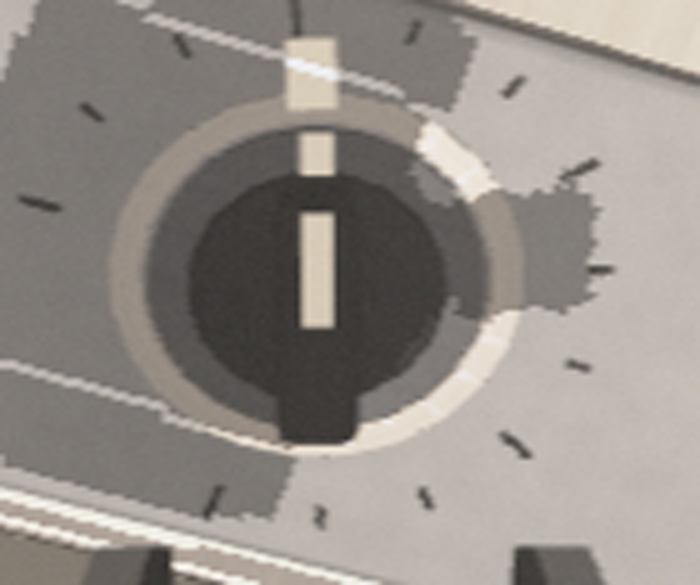

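View pics/w23.png

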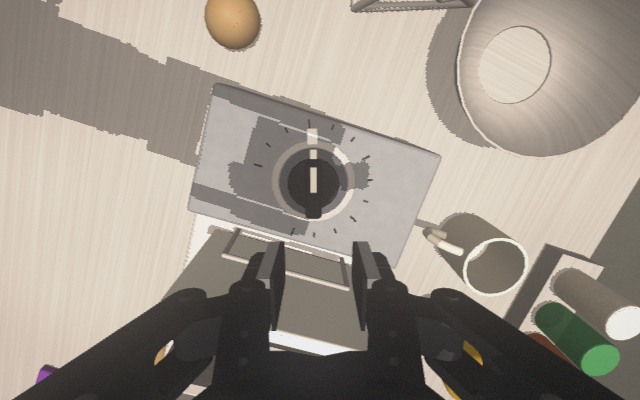

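```bash
python3 - <<'E'
from h import *
d=load("w23.npz")
A=lambda x,y:(250+x/5-.4,120+y/4.5-.4)
c=ray(d,*A(316,275),.0965); yw=lambda v:np.degrees(np.arctan2(v[1],v[0]))
t=ray(d,*A(312,73),.099); q=ray(d,*A(317,154),.107); l0,l1=ray(d,*A(317,213),.137),ray(d,*A(317,328),.137); b=ray(d,*A(317,440),.137)
print(c,"tab",yw(t-c),"nose",yw(q-c),"line",yw(l0-l1),yw(l0-b))
# tab centerline: inner mid vs outer mid
print(yw(ray(d,*A(311.5,42),.099)-ray(d,*A(313.5,107),.099)))
E
```

```text
[0.54897077 0.09159928 0.0965    ] tab 109.12804293856858 nose 107.80976555351837 line 108.14828162161375 108.14828162161386
109.71221994853569
```

Request:
{"op": "drive_tool", "data": {"deltas": [0,0,-4,0,0,0,-8,0,0,0,-8,0,0,0,-8,0,0,0,-8,0]}}

```text
t: 25.25
tcp_pos: [0.5469, 0.0898, 0.3297]
tool_rot: [0.585, 0.811, 0.003, 0.003]
force: [-1.0, -0.1, -0.8]
finger_gap: 0.374
```

```bash
python3 - <<'E'
from h import *
from station import manip
d=manip.snapshot("scene"); cv2.imwrite("pics/s24.png",d["frame"][:,:,::-1])
d=manip.snapshot("top"); cv2.imwrite("pics/t24.png",d["frame"][:,:,::-1])
s=manip.sense(); print(s["t"],s["qd"].round(3),s["force"])
E
```

```text
25.35 [ 0.    -0.002 -0.012 -0.     0.002  0.001] [ 0.18502354 -0.53509257 -0.2753177 ]
```

View pics/s24.png

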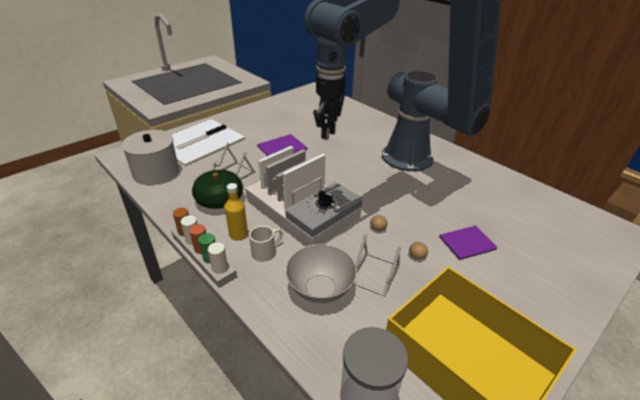

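View pics/t24.png

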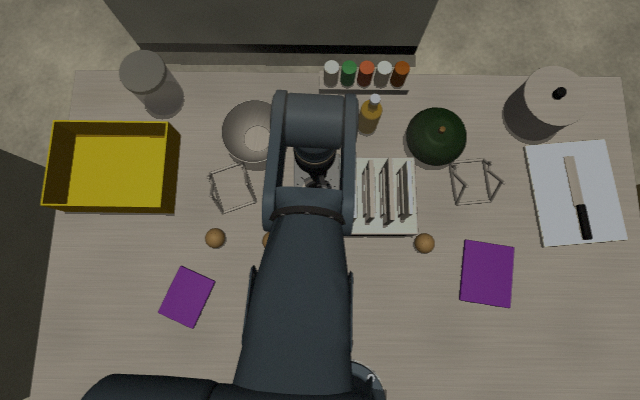

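Both boards stand in their slots (scene about (305,180) and (275,160)). The bystanders look unmoved and the gripper is clear. Handing in.

```bash
python3 -c "
from station import manip
print(manip.sign_off())"
```

```text
the job is handed in; nothing more can be done
None
```

I stood the larger board in the slot next to the console and the smaller in the end slot. I then turned the timer dial about 40° clockwise to the white tab, let go and handed in at about 25 s of the 69 s.

- **How I lifted the boards:** the tool could only point straight down, so I brought each board upright between the fingers on its easel before lifting it.
- **Boards:** in the wrist views taken after each release, both were within about 1 mm of their slot's middle lengthwise. Their top edges were at about 0.200 m and 0.170 m, which means they rest on the floor.
- **Dial:** after release, the pointer measured about 108.0° (world heading). The tab measured 108.1–108.4° before the turn and 109.1–109.7° after it. These disagree by about 1°, so the pointer may be 1–2° past the tab's middle. I left it there.
- **Everything else:** in the last pictures the trays, the other items and the purple look-alikes look unmoved, though the arm hid part of the last top view. The gripper was clear of everything. The highest contact force I saw was about 22 N, when setting the larger board down.

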